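# Pack up the sketch box

## Robot

A 6-joint arm with a two-finger parallel gripper is mounted at the origin on a cart in front of the work surface, level with it; the furniture and walls round the work are solid. World frame = base frame: x ahead of the robot, y to its left, z up, the work surface at z = 0. Lengths are in m, angles in rad, forces in N, time in s.
With the tool pointing down it reaches from about 0.35 to 0.975 m from the base axis. Payload 7.1 kg.
Tool frame: the origin (TCP) lies at the very end of the fingers, on their centre line; the grasp point (between the pads) lies grasp_offset behind it (grasp_offset is the distance from the TCP to the grasp point, in m); z points along the fingers, x is the direction in which the jaws open and shut, and the axes are right-handed (so a half turn about z gives the same grasp; the last joint's range is limited). The gripper opens to 88 mm and grips with 3 to 60 N. Pads are 20 mm wide; open, the fingers measure 115 mm over their backs; the gripper's body (75 mm by 178 mm) begins 61 mm behind the grasp point.
Start: joints at [-0.019, 0.423, 1.63, -0, 1.089, -0.019], TCP at [0.625, 0, 0.223] pointing down, gripper open.
Joint ranges: [-3, 3], [-0.9, 2.11], [0.09, 2.58], [-1.31, 4.45], [0.11, 2.69], [-2.54, 2.54]. Speed limits (rad/s): [2.39, 2.39, 3.01, 3.14, 3.14, 3.14].

## Interface

Orientations are given as [roll, pitch, yaw] about the fixed x, y, z axes, in that order (R = Rz(yaw) Ry(pitch) Rx(roll)).
In Python, from plant import get_state, camera, sign_off, grasp_offset gives the robot as it stands.
- The arm moves only by the shell command python3 -m crank 'ROWS' [OPENING] [FORCE]. ROWS is a JSON object of lists of equal length, an entry for each row: "dp": the shift along the tool's x, y, z in mm, a list of three; "dr": the turn, a rotation vector about the tool's x, y, z in degrees, a list of three. In form: {"dp": [[tx, ty, tz], ...], "dr": [[ax, ay, az], ...]}. A call has 1 to 10 rows; each row shifts and turns the pose as measured when the row begins, along the tool's axes as they then stand; what a row does not reach is not made up. A row lasts 1/10 s, in which the tool goes at most 50 mm and 8.59 degrees, less where a joint would pass 70% of its speed; a pose out of reach is approached as far as the arm can. A call with a gripper value outside its range is refused whole. OPENING is the finger opening in mm, from 0 to 87.8, set as the call begins (- or left out, the last holds). The fingers move at their own pace and stop on an object; FORCE is the grip in N (left out, the last holds). Time passes only in rows, so rows that do not move let the fingers close. It gives the time, the measured TCP pose, the force and the opening at its end, in the units of the state.
- get_state(): the state, without advancing time (a new reading comes with each control period).
- camera(name): name is "scene" or "side" or "wrist"; returns a dict with "pixels" (480x640x3 uint8, red, green, blue), "mtx" (3x3 intrinsics, pixels), "rvec" (rotation vector, rad) and "tvec" (3), from world to camera coordinates, as OpenCV has them; the wrist camera has in their place "mount" (4x4, takes a point from camera to tool coordinates, whose origin is the TCP and whose axes are the tool frame's). Camera axes: x right, y down, z forward; pixel columns grow to the right and rows downward; lengths in m; the calibration is good to about 2 mm. The wrist camera is an equidistant fisheye: a pixel r from the principal point sees the ray r / f radians off the axis. A picture is of the moment at which its call begins: read the wrist's pose just before it. There is no depth.
- sign_off(): hands the job in, once; it reports no verdict.
The state is a dict: "clock": time; "qpos": joint angles; "dq": joint speeds; "joint_torque": joint torques, N m; "eef_pos": TCP position; "eef_rot": TCP orientation; "ft_force": force on the tool from outside, world axes, zero at the start; "ft_torque": the same for the moment, N m; "grip_width": finger opening in m.
Only numpy, scipy, OpenCV 4.12 (cv2) and the standard library are available. Lean on these libraries where they do the work, as an engineer would, in place of code of your own. Each camera call takes 0.05 s, during which the arm holds its last target.

## Task

Pack up the wooden sketch box at the end of the session: take the brush and the paint tube that lie side by side on the table to the right of the box, and lay the brush in the long bay along the box's front and the tube in the empty bay behind it, both flat on the box's floor. Then lower the lid gently, without slamming it, until it is fully shut, and after that fold the brass clasp down flat against the front of the box. Leave the roll of tape and the two rubbers behind the box where they are, and keep the two tubes that are already packed in the box's left bay.

Things in the scene. Friction and masses are not known exactly. Their poses are not given: they have to be found in the camera images.
- paint_box: open wooden sketch box, fixed to the table, 210 (x) by 300 (y) mm outside, walls 8 mm thick, rim 50 mm above the table; origin at the centre of its underside; x points from its front (clasp side) to its hinged back, y to its left along the front, z up. Floor 8 mm and partitions (6 mm thick) 40 mm above the table. Two tubes lie in its left rear bay; a thing over 14 mm above the rim stops the lid.
- front_bay (a point): middle of the floor of the front bay (for the brush), which runs along the box's front: 62 mm wide (box x) by 284 mm long (box y), 32 mm deep at its partition and 42 mm at the walls; axes as the box's
- empty_bay (a point): middle of the floor of the empty right rear bay (for the tube): 126 mm long (box x) by 112 mm wide (box y), 32 mm deep at the partitions and 42 mm at the walls; axes as the box's
- box_lid (a joint): lid angle, rad: 0 = fully shut on the rim, grows as it opens, 1.6 to 1.78 at the start (upright, leaning a little backward), stop at 1.85. The hinge line is parallel to the box's y. The hinge is stiff: the lid stays where it is left and follows a push of 2 to 6 N near its free edge.
- lid_hinge (a point): middle of the lid's hinge line, on the back outer edge of the box's rim, 50 mm above the table; axes turn with the lid (x from free edge to hinge, y along the hinge, z out of the outer face). The lid is a shallow tray 210 mm long, 300 mm wide, 20 mm thick; its flat outer face looks backward while open, up when shut (70 mm above the table).
- lid_edge (a point): middle of the free edge of the lid's outer face, 210 mm from the hinge line and 20 mm out along the lid's z; same axes as lid_hinge
- clasp (a joint): angle of the brass clasp on the middle of the lid's free edge, rad: 0 = hanging flat against the box's front (lid shut), grows as it swings outward, 1.57 = standing straight out from the lid's front edge; 1.1 to 1.55 at the start. It stays where it is left and moves at about 1 N at its end; press it from above while it stands out, from the front once it hangs steeper than about 0.7.
- clasp_hinge (a point): the clasp's hinge line, 3.5 mm in front of the lid's front edge, 54 mm above the table when the lid is shut. The clasp plate is 30 mm wide (along box y) and 37 mm long from here to its end.
- clasp_lip (a point): the rounded lip at the clasp's free end, 34 mm from its hinge line; with lid and clasp shut it stands 20 mm above the table, 5 mm in front of the box's front face, and sticks out further than the keeper behind the plate
- tube_mid (a point): centre of the short dark crumpled paint tube lying on the table to the right of the box, 102 mm long (own y axis, black cap at the -y end), up to 50 mm wide (own x), 34 mm high; this point is half-way up, 17 mm above what it lies on. Grasp it across the body.
- brush_mid (a point): middle of the paint brush lying on the table to the right of the box, 235 mm long along its own y axis (bristles at the -y end, which end goes left in the bay is free), handle about 9 mm wide and 10 mm high here; this point is half-way up the handle, 5 mm above what it lies on
- tube_in1: paint tube already packed in the left rear bay (113 mm long, 37 mm high); origin at the centre of its underside
- tube_in2: paint tube already packed in the left rear bay, beside the other (115 mm long, 33 mm high); origin at the centre of its underside
- tape: roll of masking tape lying flat behind and to the right of the box, 96 mm across, 25 mm high; origin at the centre of its underside; bystander
- rubber_big: reddish rubber block behind the box, 28 x 45 x 12 mm; origin at the centre of its underside; bystander
- rubber_small: grey rubber block behind the box, 22 x 52 x 13 mm; origin at the centre of its underside; bystander
- clamp_lamp: desk lamp clamped to the table's left edge (bystander, origin is no useful point): its clamp stands at about x 0.38, y 0.47 m, two thin upright rods rise from it to 0.5 m high and its head hangs 0.5 m or more above the table's left side; keep the arm clear of it

How it is judged:
By the outcome, as a careful person would: the job done as asked, in the order asked, and still so for the second after the job is handed in, with the robot touching nothing.
It also fails if it takes over 72 s, if anything falls off the work surface, if the arm or the gripper's body presses on something with over 40 N, if the wrist force passes 120 N, or if a joint passes its speed limit or range.

## Working session

There is one attempt and no reset: what is moved stays moved. The work goes in short steps, Python scripts to look and compute and a shell command to move; the robot and the scene stay as the last step left them, time stands still between calls to the robot, and variables do not carry over. Pictures are saved under pics/ and viewed, and the job is handed in when it is done.

```bash
ls; mkdir -p pics
python3 - <<'E'
from plant import get_state,camera,grasp_offset
import cv2
print(get_state(),grasp_offset)
for n in ("scene","side","wrist"):
    c=camera(n); cv2.imwrite(f"pics/{n}0.png",c["pixels"][:,:,::-1]); print(n,{k:v for k,v in c.items() if k!="pixels"})
E
```

```text
pics
{'clock': 0.0, 'qpos': array([-1.89981662e-02,  4.23834695e-01,  1.63069013e+00, -1.21253747e-06,
        1.08858015e+00, -1.89685191e-02]), 'dq': array([-0.00173413, -0.00188645,  0.00050137,  0.00091162, -0.00159662,
        0.00055847]), 'joint_torque': array([ 1.28069914e-03, -5.44622147e+01, -2.73670936e+01,  6.42951974e-02,
        2.27214623e-02, -1.51321510e-04]), 'eef_pos': array([6.24447013e-01, 3.70395173e-05, 2.21905478e-01]), 'eef_rot': array([-3.14156504e+00,  1.51207052e-03, -2.90631325e-05]), 'ft_force': array([ 0.27003931, -0.06270838,  0.05816678]), 'ft_torque': array([ 0.02893405, -0.01786588, -0.00131856]), 'grip_width': 0.08799628700855248} 0.0187
scene {'mtx': array([[557.49982963,   0.        , 310.90018739],
       [  0.        , 557.49982963, 240.24471775],
       [  0.        ,   0.        ,   1.        ]]), 'rvec': array([ 2.24213148, -0.54223143,  0.26066618]), 'tvec': array([-0.54191691,  0.21543791,  1.13314088])}
side {'mtx': array([[520.65019921,   0.        , 315.99327434],
       [  0.        , 520.65019921, 239.84324629],
       [  0.        ,   0.        ,   1.        ]]), 'rvec': array([ 2.23666016, -0.25902771,  0.09392332]), 'tvec': array([-0.61368086,  0.13017298,  1.1078292 ])}
wrist {'mtx': array([[371.64829954,   0.        , 326.46911415],
       [  0.        , 371.64829954, 228.3201357 ],
       [  0.        ,   0.        ,   1.        ]]), 'mount': array([[ 9.99999658e-01, -3.87241524e-04, -7.30913103e-04,
         4.07352222e-04],
       [ 5.83064430e-04,  9.56779558e-01,  2.90813580e-01,
        -8.02333637e-02],
       [ 5.86707621e-04, -2.90813907e-01,  9.56779456e-01,
        -1.61964412e-01],
       [ 0.00000000e+00,  0.00000000e+00,  0.00000000e+00,
         1.00000000e+00]])}
```

View pics/scene0.png

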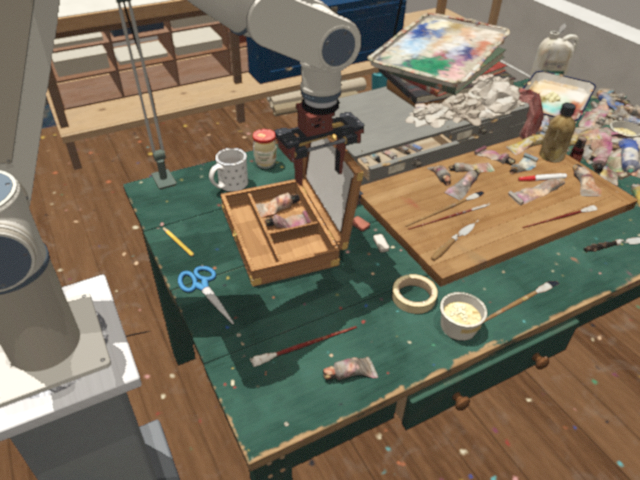

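View pics/side0.png

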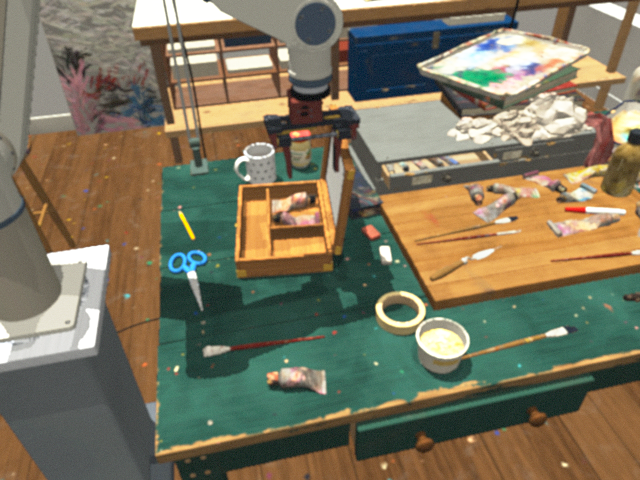

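View pics/wrist0.png

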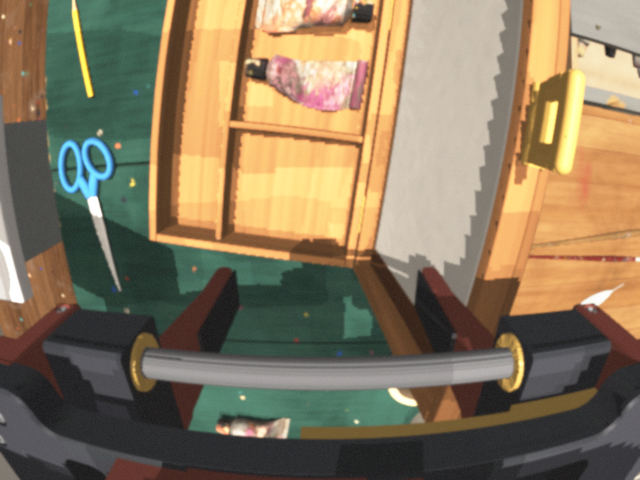

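```bash
cat > h.py <<'E'
import numpy as np,cv2
from scipy.spatial.transform import Rotation as Rn
from plant import get_state,camera
def cam(n,save=None):
    s=get_state();c=camera(n);c["s"]=s;c["n"]=n
    if save: cv2.imwrite(f"pics/{save}.png",c["pixels"][:,:,::-1])
    return c
def ext(c):
    if c["n"]=="wrist":
        T=np.eye(4);T[:3,:3]=Rn.from_euler("xyz",c["s"]["eef_rot"]).as_matrix();T[:3,3]=c["s"]["eef_pos"]
        M=T@c["mount"];return M[:3,:3],M[:3,3]
    R=cv2.Rodrigues(c["rvec"])[0];return R.T,-R.T@c["tvec"]
def ray(c,u,v):
    K=c["mtx"];x=(u-K[0,2])/K[0,0];y=(v-K[1,2])/K[1,1]
    if c["n"]=="wrist":
        r=np.hypot(x,y);d=np.array([np.sin(r)*x/max(r,1e-9),np.sin(r)*y/max(r,1e-9),np.cos(r)])
    else: d=np.array([x,y,1.])
    R,o=ext(c);d=R@d;return o,d/np.linalg.norm(d)
def onz(c,u,v,z):
    o,d=ray(c,u,v);return o+d*(z-o[2])/d[2]
def tri(*obs):
    A=np.zeros((3,3));b=np.zeros(3)
    for c,u,v in obs:
        o,d=ray(c,u,v);P=np.eye(3)-np.outer(d,d);A+=P;b+=P@o
    p=np.linalg.solve(A,b);return p,[1e3*np.linalg.norm(np.cross(p-ray(*q)[0],ray(*q)[1])) for q in obs]
def proj(c,p):
    R,o=ext(c);q=R.T@(np.array(p)-o);K=c["mtx"]
    if c["n"]=="wrist":
        r=np.hypot(q[0],q[1]);t=np.arctan2(r,q[2]);x,y=q[0]/r*t,q[1]/r*t
    else: x,y=q[0]/q[2],q[1]/q[2]
    return np.array([K[0,0]*x+K[0,2],K[1,1]*y+K[1,2]])
def crop(f,x0,y0,w,h,k,o):
    im=cv2.imread(f"pics/{f}.png")[y0:y0+h,x0:x0+w]
    cv2.imwrite(f"pics/{o}.png",cv2.resize(im,None,fx=k,fy=k,interpolation=cv2.INTER_CUBIC))
E
python3 - <<'E'
from h import *
crop("side0",190,320,150,80,5,"c1"); crop("scene0",240,315,150,75,5,"c2")
crop("side0",220,130,160,150,4,"c3"); crop("scene0",210,150,160,140,5,"c4")
E
```

```text
(no output)
```

View pics/c1.png

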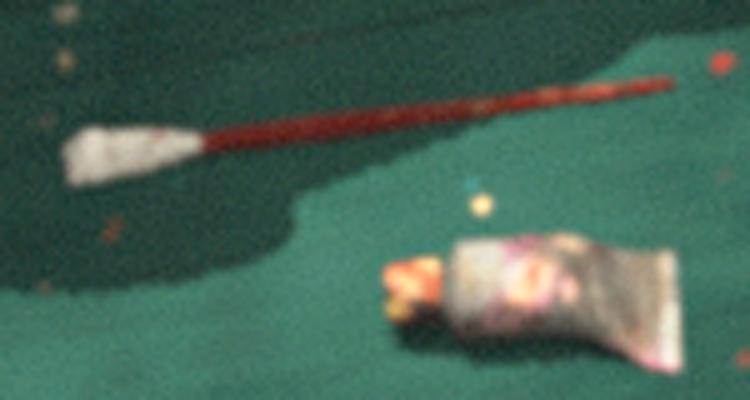

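View pics/c2.png

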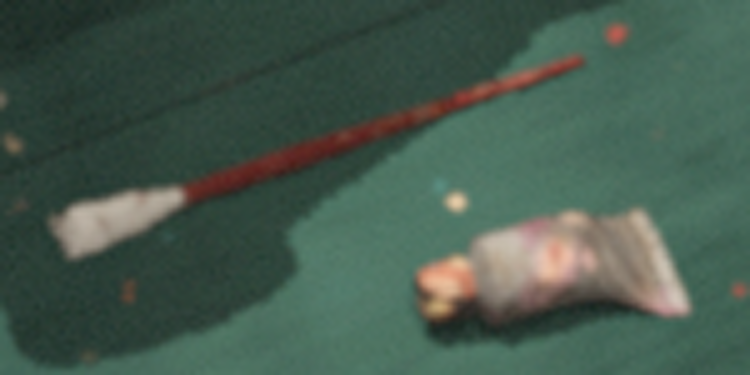

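View pics/c3.png

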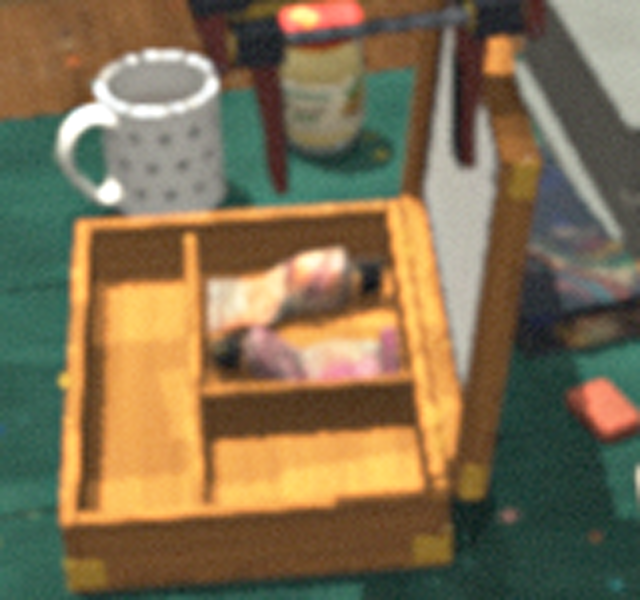

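View pics/c4.png

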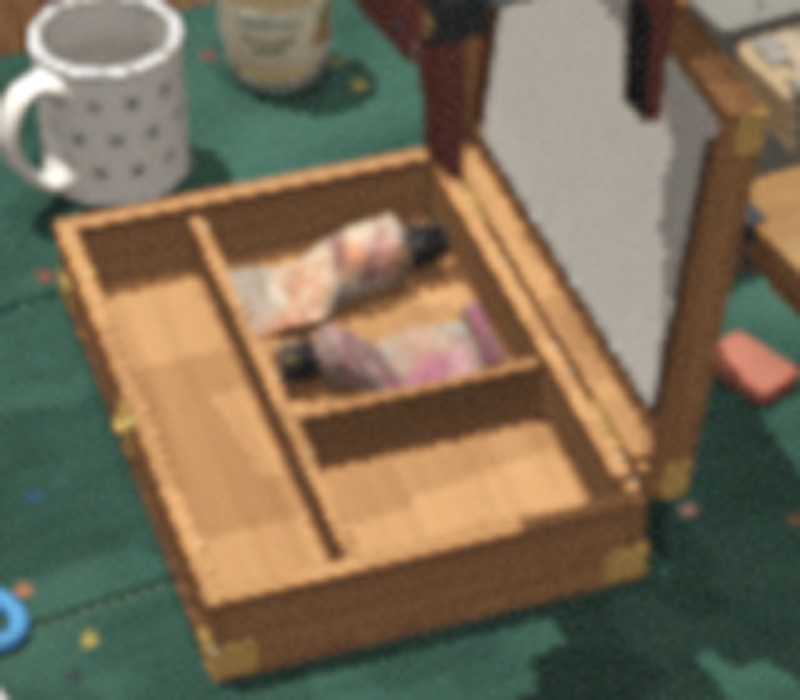

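```bash
cat > m1.py <<'E'
from h import *
sc=cam("scene","sc1");sd=cam("side")
for n,a,b,z in [("boxFR",(235.5,261.7),(251,272),.05),("boxFL",(239.5,185.5),(221.4,195),.05),("boxBR",(331,256.5),(338,250),.05),
 ("brbris",(203,351.4),(252,362.6),.005),("brtip",(324.4,336.8),(356,327.4),.005),("brferr",(231,348.5),(277,353.5),.005),
 ("tcap",(267.6,377.6),(324,373),.015),("tfoot",(325,382),(373,367.4),.017)]:
    p,e=tri((sd,*a),(sc,*b)); print(n,p.round(4),np.round(e,1),onz(sd,*a,z).round(4),onz(sc,*b,z).round(4))
E
python3 m1.py
```

```text
boxFR [ 0.4442 -0.0302  0.0414] [0.7 0.7] [ 0.4445 -0.0392  0.05  ] [ 0.4409 -0.0393  0.05  ]
boxFL [0.4845 0.2607 0.0477] [1. 1.] [0.4848 0.2586 0.05  ] [0.4829 0.2561 0.05  ]
boxBR [ 0.6513 -0.0578  0.0406] [2.8 2.8] [ 0.6471 -0.0724  0.05  ] [ 0.648  -0.0632  0.05  ]
brbris [ 0.3585 -0.233   0.0076] [0.8 0.8] [ 0.3584 -0.2298  0.005 ] [ 0.3587 -0.2321  0.005 ]
brtip [ 5.909e-01 -2.452e-01  1.000e-04] [0. 0.] [ 0.59   -0.2493  0.005 ] [ 0.5885 -0.2485  0.005 ]
brferr [ 0.4111 -0.2367  0.0074] [0.5 0.5] [ 0.4109 -0.2353  0.005 ] [ 0.4121 -0.2345  0.005 ]
tcap [ 0.4686 -0.3276  0.0192] [0.5 0.5] [ 0.4686 -0.325   0.015 ] [ 0.4704 -0.3245  0.015 ]
tfoot [ 0.5673 -0.3493  0.0027] [0.1 0.1] [ 0.5652 -0.3592  0.017 ] [ 0.5607 -0.3576  0.017 ]
```

Run:
```python
from h import *
crop("wrist0",130,100,150,160,4,"c5");crop("wrist0",330,190,80,100,6,"c6")
w=cam("wrist")
for p in [(.443,-.039,.05),(.651,-.068,.05),(.484,.258,.05)]: print(proj(w,p))
```

```text
[150.63211095 244.70827047]
[353.20443612 273.74305995]
[180.07426235 -49.31917596]
```

View pics/c5.png

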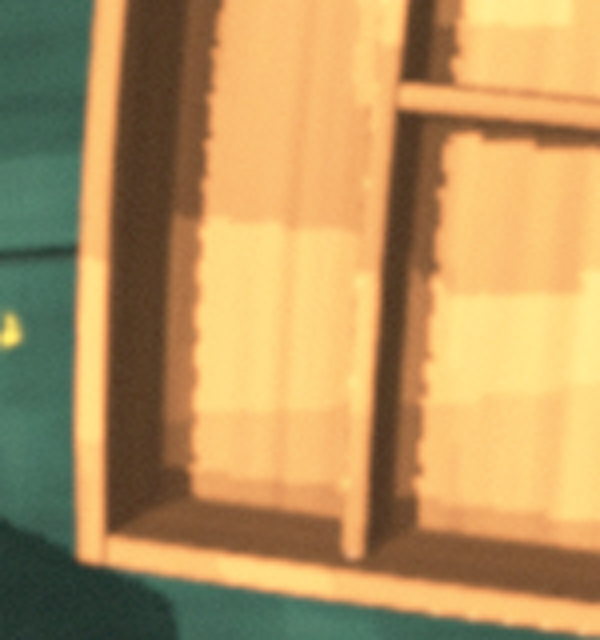

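View pics/c6.png

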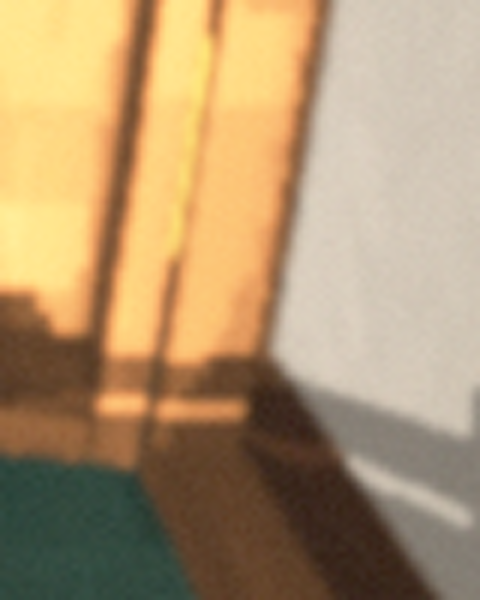

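Run:
```python
from h import *
w=cam("wrist")
for n,u,v,z in [("FR",150,240.5,.05),("BR",352.8,268,.05),("frontedge",154.3,100,.05),("front2",149.5,212,.05),("partend",218,239.2,.04),("junc",230,124.5,.04)]:
    print(n,onz(w,u,v,z).round(4))
o=np.array([.443,-.036]);a=np.radians(-7.9)
X=np.array([np.cos(a),np.sin(a)]);Y=np.array([-X[1],X[0]])
for q in [(0,0),(.105,.15),(.039,.15),(.139,.064)]: print(q,o+q[0]*X+q[1]*Y)
```

```text
FR [ 0.4431 -0.0344  0.05  ]
BR [ 0.6506 -0.0619  0.05  ]
frontedge [0.4615 0.106  0.05  ]
front2 [ 0.447  -0.0042  0.05  ]
partend [ 0.5156 -0.0358  0.04  ]
junc [0.5347 0.0771 0.04  ]
(0, 0) [ 0.443 -0.036]
(0.105, 0.15) [0.56762018 0.09814474]
(0.039, 0.15) [0.50224655 0.10721608]
(0.139, 0.064) [0.58947727 0.00828781]
```

```bash
python3 -m crank '{"dp":[[0,0,-40],[0,0,-45],[-25,40,0],[-25,40,0],[-25,40,0],[-25,40,0],[-25,40,0],[-25,40,0],[0,0,0]],"dr":[[0,0,0],[0,0,0],[0,0,0],[0,0,0],[0,0,0],[0,0,0],[0,0,0],[0,0,0],[0,0,0]]}' 40 20
python3 -m crank '{"dp":[[0,0,15],[0,0,15],[0,0,15],[0,0,15],[0,0,15],[0,0,15],[0,0,15],[0,0,15],[0,0,15],[0,0,15]],"dr":[[0,0,-8.5],[0,0,-8.5],[0,0,-8.5],[0,0,-8.5],[0,0,-8.5],[0,0,-8.5],[0,0,-8.5],[0,0,-8.5],[0,0,-8.5],[0,0,-8.5]]}'
```

```text
clock: 1.25
eef_pos: [0.4709, -0.2472, 0.3114]
eef_rot: [3.139, -0.001, 0.005]
ft_force: [0.1, 0.9, -0.2]
grip_width: 0.0398
clock: 2.25
eef_pos: [0.4761, -0.2455, 0.1593]
eef_rot: [3.131, 0.004, 1.507]
ft_force: [0.0, 0.4, -0.0]
grip_width: 0.0398
```

Run:
```python
from h import *
w=cam("wrist","w1");print(w["s"]["eef_pos"],w["s"]["eef_rot"])
for p in [(.3585,-.231,.005),(.5895,-.249,.005),(.474,-.24,.005),(.469,-.3255,.017),(.566,-.353,.01)]: print(proj(w,p).round())
```

```text
[ 0.47607493 -0.24552095  0.15930772] [3.1312886  0.0035688  1.50732054]
[335.  72.]
[331. 321.]
[333. 206.]
[234. 210.]
[223. 306.]
```

View pics/w1.png

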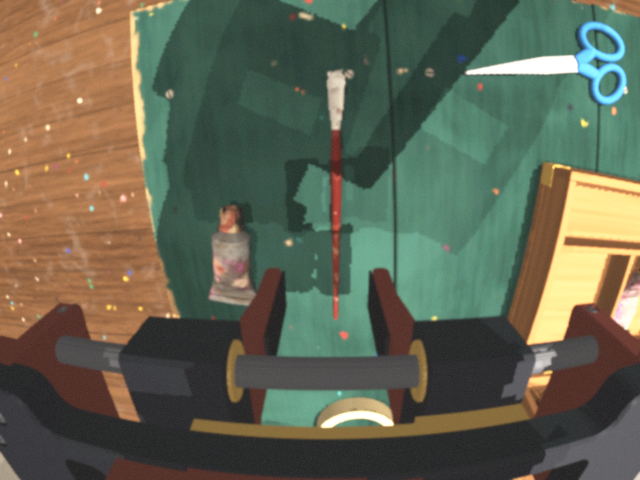

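Run:
```python
from h import *
w=cam("wrist")
for n,u,v,z in [("br",336,70,.006),("tip",336,319,.003),("brh",336,205,.005),("cap",231,207,.015),("foot",232,299,.01),("bodyL",211,255,.015),("bodyR",249,255,.015)]:
    print(n,onz(w,u,v,z).round(4))
s=get_state();print(s["eef_pos"],np.degrees(s["eef_rot"]))
```

```text
br [ 0.3555 -0.2304  0.006 ]
tip [ 0.5859 -0.2419  0.003 ]
brh [ 0.4708 -0.2365  0.005 ]
cap [ 0.4646 -0.3266  0.015 ]
foot [ 0.5558 -0.3402  0.01  ]
bodyL [ 0.5078 -0.3517  0.015 ]
bodyR [ 0.5094 -0.3159  0.015 ]
[ 0.47481123 -0.24491781  0.1581114 ] [1.79609052e+02 1.14449895e-01 8.60951712e+01]
```

```bash
python3 -m crank '{"dp":[[3.5,-1.8,25],[3.5,-1.8,30],[0,0,30],[0,0,25],[0,0,20],[0,0,8],[0,0,0]],"dr":[[0,0,0],[0,0,0],[0,0,0],[0,0,0],[0,0,0],[0,0,0],[0,0,0]]}' 40 20
python3 - <<'E'
from h import *
w=cam("wrist","w2");print(w["s"]["eef_pos"],np.degrees(w["s"]["eef_rot"]))
E
```

```text
clock: 3.05
eef_pos: [0.48, -0.2381, 0.0214]
eef_rot: [3.125, 0.005, 1.474]
ft_force: [-0.1, -0.3, -0.4]
grip_width: 0.0395
[ 0.48003346 -0.23810704  0.02139836] [179.04414906   0.2821557   84.45446782]
```

View pics/w2.png

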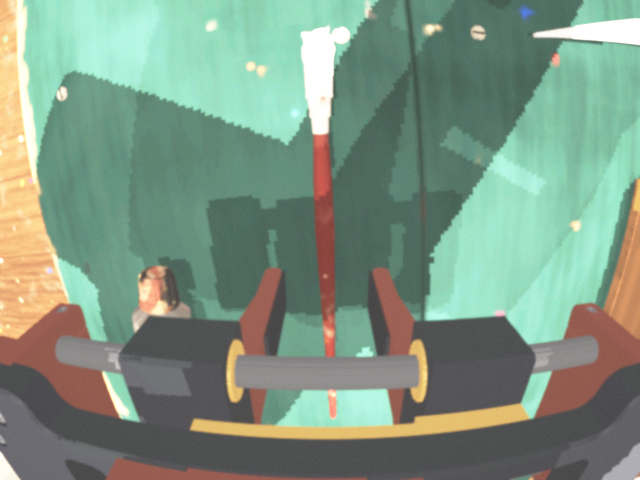

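```bash
python3 -m crank '{"dp":[[0,-4,6],[0,-4,6],[0,0,5],[0,0,0]],"dr":[[0,0.7,-1.2],[0,0.7,-1.2],[0,0.2,0],[0,0,0]]}' 40 20
```

```text
clock: 3.5
eef_pos: [0.4765, -0.2391, 0.0095]
eef_rot: [3.116, -0.019, 1.514]
ft_force: [-0.3, 0.3, 0.6]
grip_width: 0.0398
```

```bash
cat > go.py <<'E'
# usage: go.py x y z yaw_deg (mm) -> tool-frame dp, dr; tool pointing down
import sys
from h import *
def delta(p,yaw,tilt=(0,0)):
    s=get_state();R=Rn.from_euler("xyz",s["eef_rot"]);T=Rn.from_euler("xyz",[180+tilt[0],tilt[1],yaw],degrees=True)
    dp=R.inv().apply(np.array(p)-1e3*s["eef_pos"]);dr=(R.inv()*T).as_rotvec(degrees=True)
    print("pos",(1e3*s["eef_pos"]).round(1),"rpy",np.degrees(s["eef_rot"]).round(2),"F",s["ft_force"].round(1),"w",round(s["grip_width"]*1e3,1),"t",round(s["clock"],2),"\ndp",dp.round(1),"dr",dr.round(2))
if __name__=="__main__":
    a=list(map(float,sys.argv[1:]));delta(a[:3],a[3],a[4:6] if len(a)>4 else (0,0))
E
python3 go.py 472 -238 2.5 86.5
```

```text
pos [ 476.5 -239.1    9.5] rpy [178.54  -1.11  86.72] F [-0.3  0.3  0.6] w 39.8 t 3.5 
dp [ 0.7 -4.7  6.9] dr [ 1.46 -1.11  0.21]
```

```bash
python3 -m crank '{"dp":[[0.4,-2.5,4],[0.3,-2.5,3],[0,-1,1]],"dr":[[0.8,-0.6,0],[0.7,-0.6,0],[0.2,0,0]]}' 40 20; python3 go.py 472 -238 2.5 86.5
```

```text
clock: 3.8
eef_pos: [0.4728, -0.2391, 0.0039]
eef_rot: [-3.141, 0.005, 1.51]
ft_force: [-0.4, 0.3, 0.2]
grip_width: 0.0398
pos [ 472.8 -239.1    3.9] rpy [-179.96    0.28   86.51] F [-0.4  0.3  0.2] w 39.8 t 3.8 
dp [ 1.  -0.9  1.4] dr [-0.04  0.28  0.01]
```

```bash
python3 -m crank '{"dp":[[1,-0.5,1.5],[0,0,0],[0,0,0],[0,0,0]],"dr":[[0,0,0],[0,0,0],[0,0,0],[0,0,0]]}' 0 20; python3 go.py 472 -238 2.5 86.5
```

```text
clock: 4.2
eef_pos: [0.4736, -0.2383, 0.0036]
eef_rot: [3.14, 0.005, 1.509]
ft_force: [-0.2, 0.5, 0.3]
grip_width: 0.0114
pos [ 473.6 -238.3    3.6] rpy [179.9    0.31  86.45] F [-0.2  0.5  0.3] w 11.4 t 4.2 
dp [ 0.2 -1.6  1.1] dr [ 0.1   0.31 -0.05]
```

```bash
python3 -m crank '{"dp":[[0,0,0],[0,0,0],[0,0,-20],[0,0,-40],[0,0,-40],[0,0,-30],[0,0,0]],"dr":[[0,0,0],[0,0,0],[0,0,0],[0,0,0],[0,0,0],[0,0,0],[0,0,0]]}' 0 20
python3 - <<'E'
from h import *
w=cam("wrist","w3");w=cam("side","s3")
E
python3 go.py 501.7 107.9 160 -7.7
```

```text
clock: 4.9
eef_pos: [0.4723, -0.2374, 0.1367]
eef_rot: [-3.14, 0.003, 1.508]
ft_force: [0.1, -0.2, -0.2]
grip_width: 0.0078
pos [ 470.4 -236.4  133.5] rpy [-1.7962e+02  8.0000e-02  8.6410e+01] F [ 0.4  0.8 -0.7] w 8.0 t 5.0 
dp [345.5   9.5 -27.1] dr [-0.23  0.37 94.11]
```

View pics/w3.png

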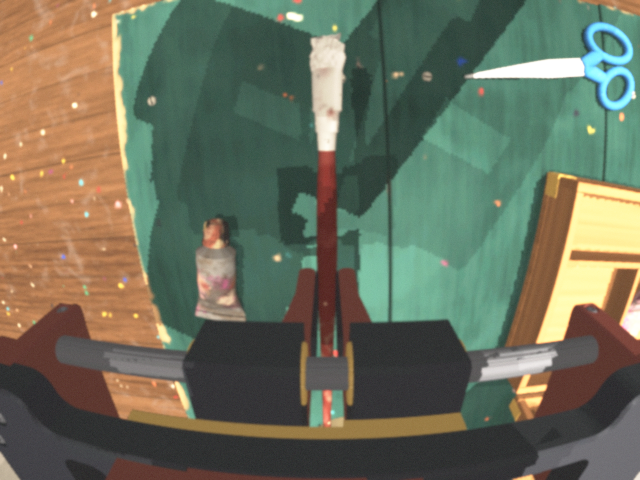

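View pics/s3.png

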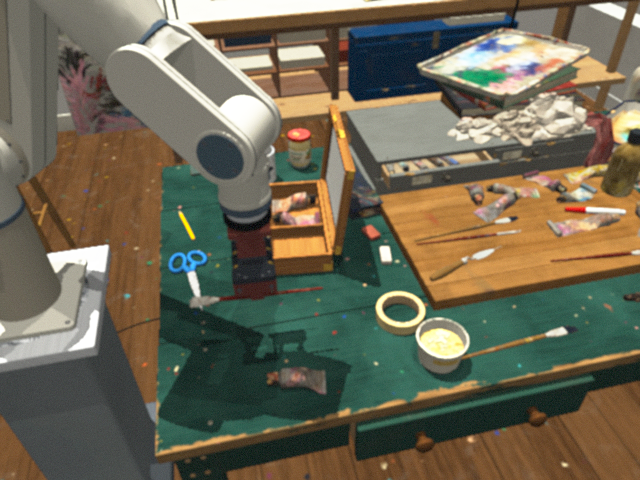

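```bash
python3 -m crank '{"dp":[[43,1.2,-3],[43,1.2,-3],[43,1.2,-3],[43,1.2,-3],[43,1.2,-3],[43,1.2,-3],[43,1.2,-3],[43,1.2,-3],[0,0,0]],"dr":[[0,0,0],[0,0,0],[0,0,0],[0,0,0],[0,0,0],[0,0,0],[0,0,0],[0,0,0],[0,0,0]]}' 0 20
python3 -m crank '{"dp":[[0,0,0],[0,0,0],[0,0,0],[0,0,0],[0,0,0],[0,0,0],[0,0,0],[0,0,0],[0,0,0],[0,0,0]],"dr":[[0,0,8.5],[0,0,8.5],[0,0,8.5],[0,0,8.5],[0,0,8.5],[0,0,8.5],[0,0,8.5],[0,0,8.5],[0,0,8.5],[0,0,8.5]]}' 0 20;python3 go.py 501.7 107.9 110 -7.7
```

```text
clock: 5.9
eef_pos: [0.495, 0.1176, 0.1422]
eef_rot: [-3.112, 0.002, 1.502]
ft_force: [-0.8, -1.1, -0.6]
grip_width: 0.008
clock: 6.9
eef_pos: [0.4819, 0.1097, 0.1238]
eef_rot: [3.133, 0.063, -0.0]
ft_force: [0.8, -0.3, -0.9]
grip_width: 0.0079
pos [481.9 109.7 123.8] rpy [ 1.7951e+02  3.5900e+00 -3.0000e-02] F [ 0.8 -0.3 -0.9] w 7.9 t 6.9 
dp [20.7  1.7 12.5] dr [0.73 3.55 7.68]
```

```bash
python3 -m crank '{"dp":[[10,0.8,6],[10,0.8,6],[0,0,0]],"dr":[[0.3,1.8,4],[0.3,1.8,4],[0,0,0]]}' 0 20;python3 go.py 501.7 107.9 110 -7.7
python3 - <<'E'
from h import *
w=cam("wrist","w4");w=cam("side","s4");w=cam("scene","sc4")
crop("s4",200,130,180,150,4,"c7");crop("sc4",190,120,190,160,4,"c8")
E
```

```text
clock: 7.2
eef_pos: [0.4979, 0.1039, 0.1055]
eef_rot: [3.136, 0.006, -0.151]
ft_force: [-0.3, 0.9, 0.3]
grip_width: 0.0083
pos [497.9 103.9 105.5] rpy [179.68   0.34  -8.63] F [-0.3  0.9  0.3] w 8.3 t 7.2 
dp [ 3.1 -4.5 -4.5] dr [ 0.32  0.34 -0.93]
```

View pics/w4.png

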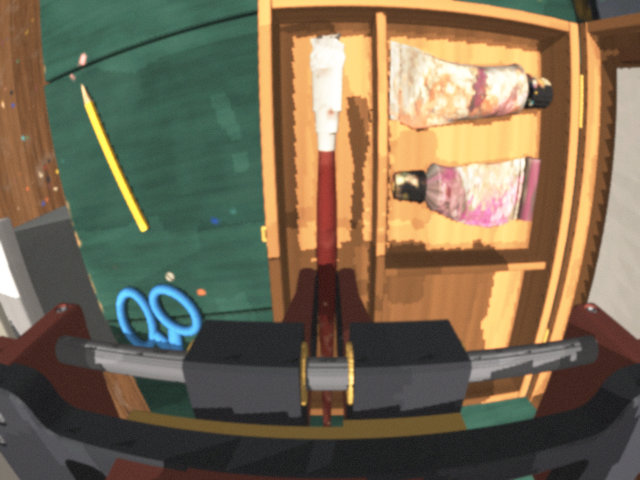

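View pics/c7.png

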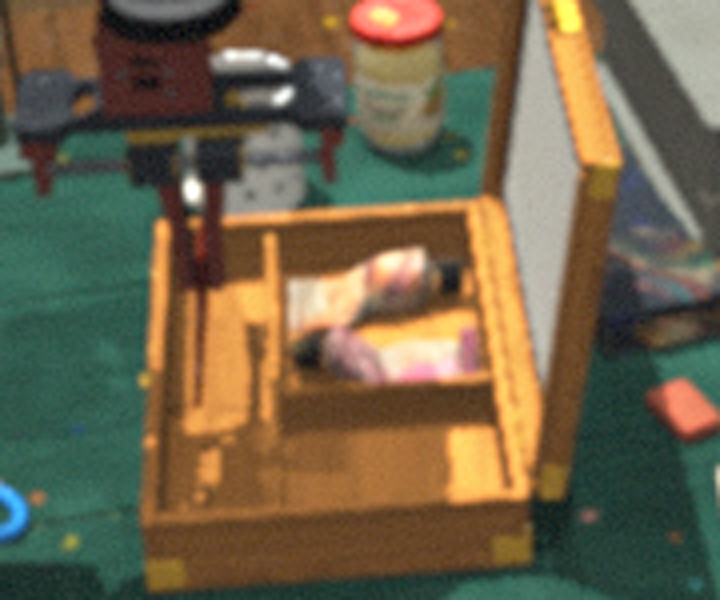

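View pics/c8.png

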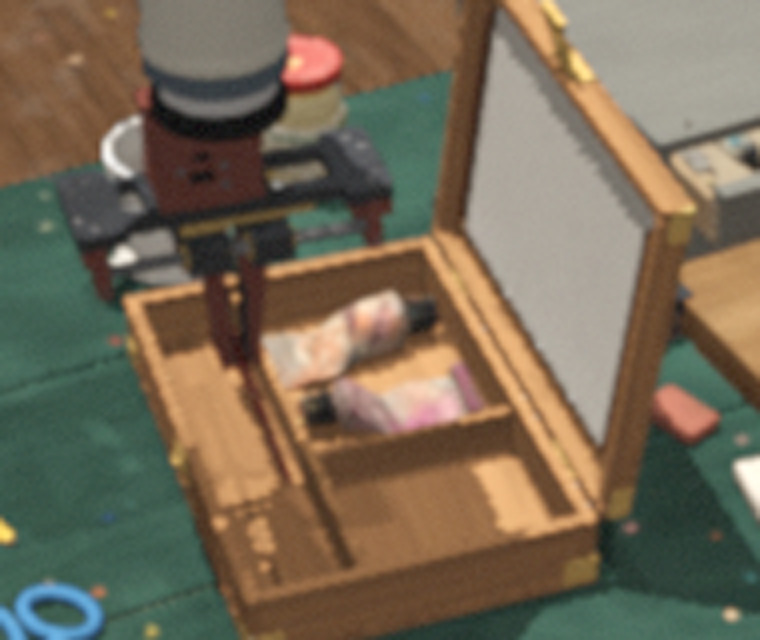

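```bash
python3 - <<'E'
from h import *
w=cam("wrist")
a=np.radians(-7.7);X=np.array([np.cos(a),np.sin(a)]);Y=np.array([-X[1],X[0]]);FR=np.array([.443,-.0355])
for n,u,v,z in [("frontout",259.5,100,.05),("frontout",263,200,.05),("FLout",258,0,.05),("part",380,100,.04),("part",380,200,.04),("cross",450,266,.04)]:
    p=onz(w,u,v,z)[:2]-FR;print(n,(1e3*p@X).round(1),(1e3*p@Y).round(1))
E
python3 go.py 501.7 107.9 50 -7.7
```

```text
frontout -1.7 238.5
frontout -2.1 178.2
FLout -2.0 300.5
part 69.8 237.7
part 70.3 175.0
cross 121.2 128.3
pos [498.8 104.8 107.2] rpy [179.73   0.24  -8.48] F [-0.1 -0.5 -0.1] w 8.0 t 7.4 
dp [ 2.6 -3.8 57.2] dr [ 0.27  0.24 -0.78]
```

```bash
python3 -m crank '{"dp":[[0.5,-2,25],[0.5,-2,25],[0,0,20],[0,0,10],[0,0,0]],"dr":[[0,0,-0.4],[0,0,-0.4],[0,0,0],[0,0,0],[0,0,0]]}' 0 20;python3 go.py 500 108 12 -7.7
```

```text
clock: 7.9
eef_pos: [0.5018, 0.1088, 0.0266]
eef_rot: [3.138, 0.001, -0.128]
ft_force: [-0.1, 0.8, -0.2]
grip_width: 0.0079
pos [501.8 108.8  26.6] rpy [ 1.798e+02  7.000e-02 -7.320e+00] F [-0.1  0.8 -0.2] w 7.9 t 7.9 
dp [-1.7  1.  14.6] dr [0.2  0.07 0.38]
```

```bash
python3 -m crank '{"dp":[[-1,0,7],[0,0,5],[0,0,2.5],[0,0,0]],"dr":[[0,0,0],[0,0,0],[0,0,0],[0,0,0]]}' 0 20;python3 go.py 500 108 12 -7.7
```

```text
clock: 8.3
eef_pos: [0.5022, 0.1092, 0.0132]
eef_rot: [3.139, -0.002, -0.127]
ft_force: [0.4, -0.2, -0.6]
grip_width: 0.0081
pos [502.2 109.2  13.2] rpy [ 1.7986e+02 -1.0000e-01 -7.2700e+00] F [ 0.4 -0.2 -0.6] w 8.1 t 8.3 
dp [-2.   1.5  1.2] dr [ 0.14 -0.1   0.43]
```

```bash
python3 -m crank '{"dp":[[0,0,2],[0,0,0]],"dr":[[0,0,0],[0,0,0]]}' 0 20; python3 -m crank '{"dp":[[0,0,0],[0,0,0],[0,0,-10],[0,0,-40],[0,0,-45],[0,0,-40],[0,0,-20]],"dr":[[0,0,0],[0,0,0],[0,0,0],[0,0,0],[0,0,0],[0,0,0],[0,0,0]]}' 22 20;python3 - <<'E'
from h import *
w=cam("wrist","w5");w=cam("side","s5");crop("s5",200,130,180,150,4,"c9")
E
python3 go.py 509 -334 100 78
```

```text
clock: 8.5
eef_pos: [0.5028, 0.1093, 0.0118]
eef_rot: [3.14, -0.003, -0.127]
ft_force: [0.4, 0.4, 0.1]
grip_width: 0.0077
clock: 9.2
eef_pos: [0.5002, 0.1092, 0.1715]
eef_rot: [3.137, 0.003, -0.127]
ft_force: [0.5, -0.1, 0.1]
grip_width: 0.0221
pos [501.2 109.4 171.6] rpy [ 1.7982e+02  5.0000e-02 -7.2800e+00] F [ 0.3 -0.1  0.2] w 22.2 t 9.3 
dp [ 64.  438.6  73. ] dr [  0.12   0.17 -85.28]
```

View pics/w5.png

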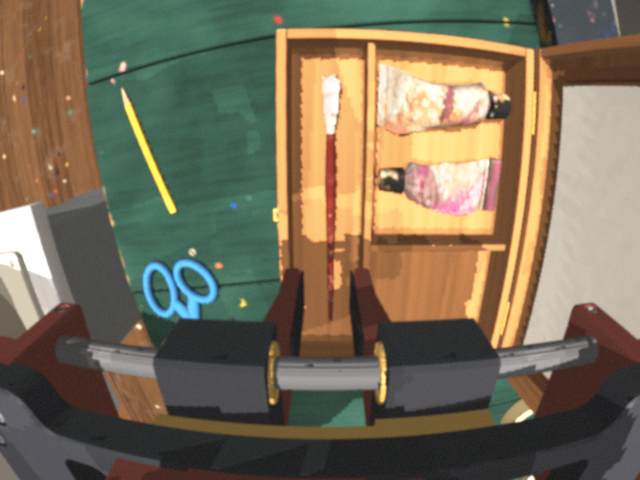

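View pics/c9.png

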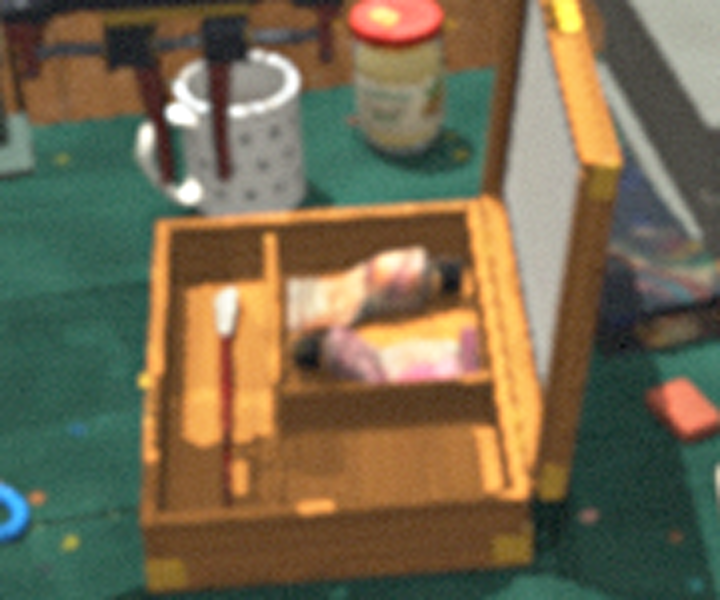

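```bash
python3 -m crank '{"dp":[[6,44,0],[6,44,0],[6,44,0],[6,44,0],[6,44,0],[6,44,0],[6,44,0],[6,44,0],[6,43,0],[6,43,0]],"dr":[[0,0,0],[0,0,0],[0,0,0],[0,0,0],[0,0,0],[0,0,0],[0,0,0],[0,0,0],[0,0,0],[0,0,0]]}' 80 25
python3 -m crank '{"dp":[[0,0,0],[0,0,0],[0,0,0],[0,0,0],[0,0,0],[0,0,0],[0,0,0],[0,0,0],[0,0,0],[0,0,0]],"dr":[[0,0,-8.5],[0,0,-8.5],[0,0,-8.5],[0,0,-8.5],[0,0,-8.5],[0,0,-8.5],[0,0,-8.5],[0,0,-8.5],[0,0,-8.5],[0,0,-8.5]]}'
python3 - <<'E'
from h import *
w=cam("wrist","w6");crop("w6",150,100,200,220,3,"c10")
E
python3 go.py 509 -334 100 78
```

```text
clock: 10.3
eef_pos: [0.5019, -0.3421, 0.1667]
eef_rot: [-3.14, 0.008, -0.117]
ft_force: [0.9, 0.1, -0.2]
grip_width: 0.0801
clock: 11.3
eef_pos: [0.4939, -0.3454, 0.1547]
eef_rot: [-3.117, -0.008, 1.384]
ft_force: [0.5, 0.2, -0.6]
grip_width: 0.08
pos [ 493.8 -345.3  154.5] rpy [-178.6    -0.45   79.72] F [-0.1  0.7 -0.8] w 80.3 t 11.35 
dp [13.4 14.3 54.3] dr [-1.41 -0.43  1.73]
```

View pics/w6.png

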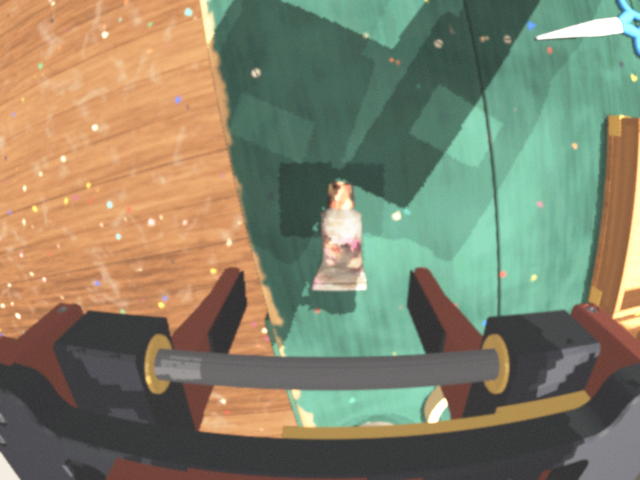

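```bash
python3 - <<'E'
from h import *
w=cam("wrist")
for n,u,v,z in [("cap",340,180,.015),("footL",313,289,.005),("footR",366,289,.005),("bodyL",322,245,.017),("bodyR",362,245,.017)]:
    print(n,onz(w,u,v,z).round(4))
E
python3 go.py 511 -338 20 79.5
```

```text
cap [ 0.4636 -0.3272  0.015 ]
footL [ 0.56   -0.3686  0.005 ]
footR [ 0.5692 -0.3203  0.005 ]
bodyL [ 0.5155 -0.3518  0.017 ]
bodyR [ 0.5218 -0.3182  0.017 ]
pos [ 494.  -345.4  154.7] rpy [-178.61   -0.43   79.01] F [-0.5  0.5  0.5] w 79.9 t 11.4 
dp [  9.5  18.6 134.3] dr [-1.39 -0.44 -0.49]
```

```bash
python3 -m crank '{"dp":[[3,6,25],[3,6,30],[3,6,30],[0,0,25],[0,0,10],[0,0,0]],"dr":[[-0.4,-0.1,-0.2],[-0.4,-0.1,-0.2],[-0.4,-0.1,-0.2],[0,0,0],[0,0,0],[0,0,0]]}' 80 25;python3 go.py 512 -335.5 6 80
python3 - <<'E'
from h import *
w=cam("wrist","w7")
E
```

```text
clock: 12.0
eef_pos: [0.512, -0.3386, 0.0292]
eef_rot: [-3.138, -0.002, 1.364]
ft_force: [-0.2, -0.1, 0.2]
grip_width: 0.0799
pos [ 512.  -338.6   29.2] rpy [-1.7982e+02 -1.3000e-01  7.8150e+01] F [-0.2 -0.1  0.2] w 79.9 t 12.0 
dp [ 3.  -0.6 23.2] dr [-0.18 -0.14 -1.85]
```

View pics/w7.png

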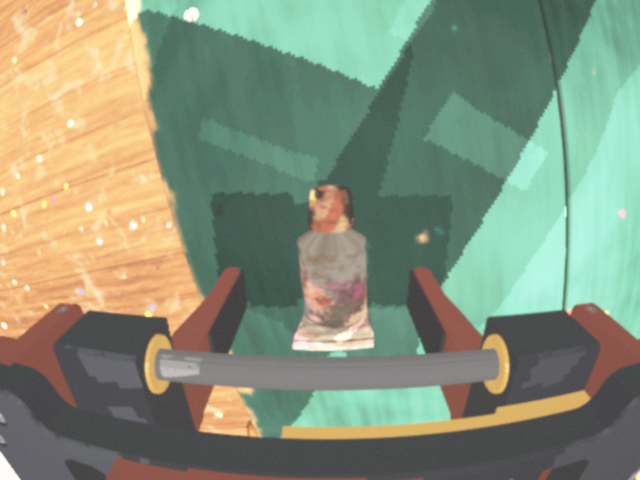

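```bash
python3 -m crank '{"dp":[[1.5,0,9],[1.5,0,9],[0,0,5],[0,0,1]],"dr":[[0,0,-0.9],[0,0,-0.9],[0,0,0],[0,0,0]]}' 80 25;python3 go.py 512 -335.5 6 80
python3 -m crank '{"dp":[[0,0,0],[0,0,0],[0,0,0],[0,0,0],[0,0,0]],"dr":[[0,0,0],[0,0,0],[0,0,0],[0,0,0],[0,0,0]]}' 25 25
```

```text
clock: 12.45
eef_pos: [0.5148, -0.3372, 0.0076]
eef_rot: [3.139, 0.0, 1.396]
ft_force: [0.5, -0.1, 0.3]
grip_width: 0.0803
pos [ 514.8 -337.2    7.6] rpy [1.7984e+02 2.0000e-02 7.9980e+01] F [ 0.5 -0.1  0.3] w 80.3 t 12.45 
dp [ 1.2 -3.1  1.6] dr [ 0.16  0.02 -0.02]
clock: 12.95
eef_pos: [0.5155, -0.3378, 0.0087]
eef_rot: [3.137, 0.001, 1.395]
ft_force: [0.2, -0.1, -0.7]
grip_width: 0.0437
```

```bash
python3 -m crank '{"dp":[[0,0,0],[0,0,0]],"dr":[[0,0,0],[0,0,0]]}' 25 25
python3 -m crank '{"dp":[[0,0,-15],[0,0,-40],[0,0,-45],[0,0,-40],[0,0,0]],"dr":[[0,0,0],[0,0,0],[0,0,0],[0,0,0],[0,0,0]]}';python3 go.py 589 10 150 82.3
python3 - <<'E'
from h import *
w=cam("wrist","w8");w=cam("side","s8");crop("s8",200,190,180,150,4,"c11")
E
```

```text
clock: 13.15
eef_pos: [0.5155, -0.3378, 0.0088]
eef_rot: [3.137, 0.001, 1.395]
ft_force: [0.2, -0.2, 0.5]
grip_width: 0.0397
clock: 13.65
eef_pos: [0.5142, -0.3371, 0.1559]
eef_rot: [3.139, 0.0, 1.395]
ft_force: [0.5, -0.2, -0.2]
grip_width: 0.0391
pos [ 514.2 -337.1  155.9] rpy [179.87   0.    79.95] F [ 0.5 -0.2 -0.2] w 39.1 t 13.65 
dp [354.9  13.    5.9] dr [ 0.13  0.01 -2.35]
```

View pics/w8.png

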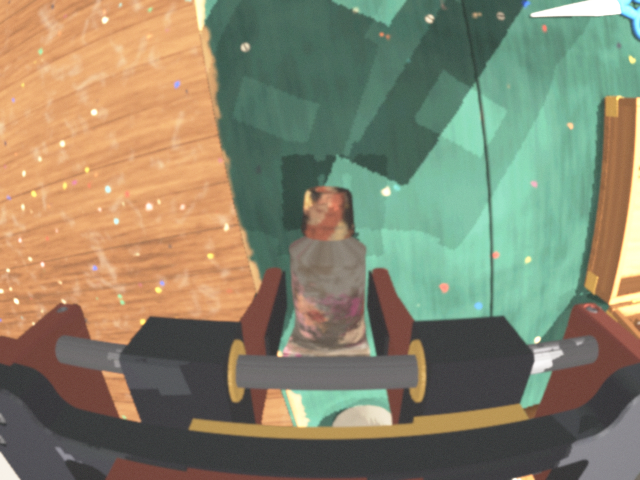

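View pics/c11.png

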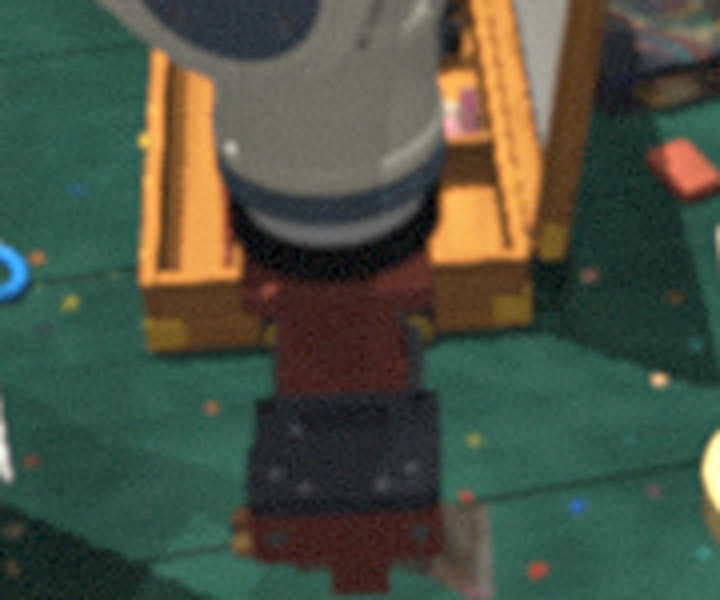

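```bash
python3 -m crank '{"dp":[[38,1,0],[38,1,0],[38,1,0],[38,1,0],[38,1,0],[38,1,0],[38,1,0],[38,1,0],[38,1,0],[0,0,0]],"dr":[[0,0,-0.25],[0,0,-0.25],[0,0,-0.25],[0,0,-0.25],[0,0,-0.25],[0,0,-0.25],[0,0,-0.25],[0,0,-0.25],[0,0,-0.25],[0,0,0]]}';python3 go.py 588 10 110 82.3
```

```text
clock: 14.75
eef_pos: [0.5651, 0.0143, 0.1369]
eef_rot: [-3.11, -0.005, 1.431]
ft_force: [1.2, -0.1, -0.3]
grip_width: 0.0394
pos [565.1  14.3 136.9] rpy [-178.19   -0.27   82.  ] F [ 1.2 -0.1 -0.3] w 39.4 t 14.75 
dp [-1.2 24.1 26.1] dr [-1.81 -0.28 -0.3 ]
```

```bash
python3 -m crank '{"dp":[[-0.5,10,10],[-0.5,10,8],[0,3,5],[0,0,0]],"dr":[[-0.8,-0.1,0],[-0.8,-0.1,0],[0,0,0],[0,0,0]]}';python3 go.py 588 10 110 82.3
python3 - <<'E'
from h import *
w=cam("wrist","w9");w=cam("side","s9");crop("s9",200,130,180,150,4,"c12")
E
```

```text
clock: 15.15
eef_pos: [0.5861, 0.008, 0.1073]
eef_rot: [-3.133, 0.001, 1.431]
ft_force: [-0.0, -0.3, -0.9]
grip_width: 0.0395
pos [586.1   8.  107.3] rpy [-1.7953e+02  4.0000e-02  8.1980e+01] F [-0.  -0.3 -0.9] w 39.5 t 15.15 
dp [ 2.2  1.6 -2.8] dr [-0.47  0.04 -0.32]
```

View pics/w9.png

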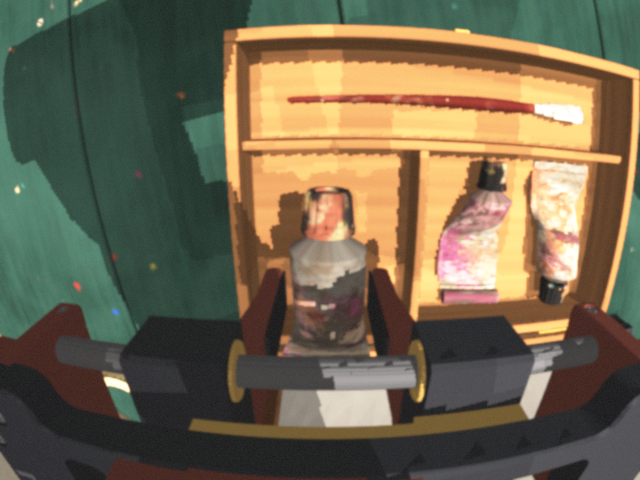

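View pics/c12.png

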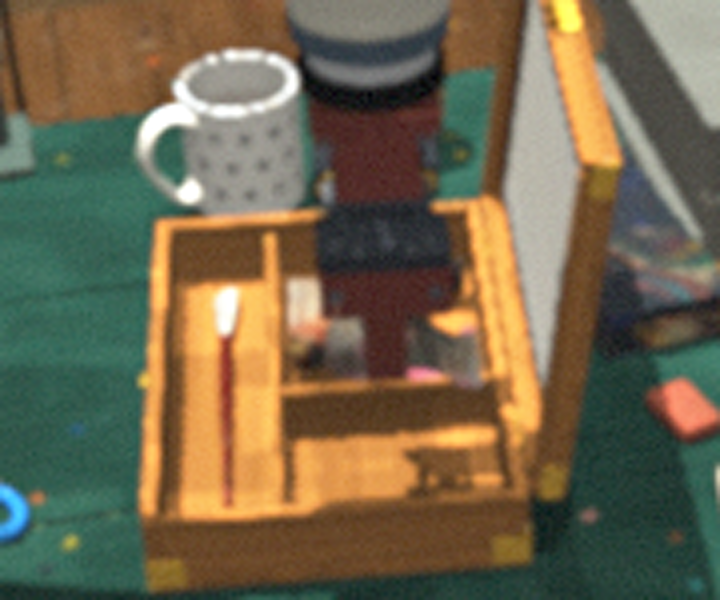

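```bash
python3 - <<'E'
from h import *
w=cam("wrist")
z=w["s"]["eef_pos"][2]
a=np.radians(-7.7);X=np.array([np.cos(a),np.sin(a)]);Y=np.array([-X[1],X[0]]);FR=np.array([.443,-.0355])
for n,u,v,zz in [("tcp",0,0,0),("cap",328,187,z+.008),("footmid",328,353,z+.0),("part",335,147,.04),("rwallinner",244,180,.05),("cross",421,200,.04),("FRout",224,33,.05)]:
    p=(onz(w,u,v,zz)[:2] if u else w["s"]["eef_pos"][:2])-FR;print(n,(1e3*p@X).round(1),(1e3*p@Y).round(1))
E
python3 go.py 588 10 50 82.3
```

```text
tcp 136.0 62.5
cap 85.0 63.6
footmid 174.2 63.2
part 73.4 68.2
rwallinner 91.7 12.6
cross 106.9 124.0
FRout 0.5 2.1
pos [586.4   8.4 108.6] rpy [-1.7962e+02  2.0000e-02  8.2000e+01] F [ 0.2 -0.8 -1.2] w 39.2 t 15.3 
dp [ 1.8  1.8 58.6] dr [-0.38  0.02 -0.3 ]
```

```bash
python3 -m crank '{"dp":[[1.2,1.5,25],[1.2,1.5,25],[0,0,20],[0,0,10],[0,0,0]],"dr":[[-0.2,0,-0.1],[-0.2,0,-0.1],[0,0,0],[0,0,0],[0,0,0]]}';python3 go.py 589.5 11 17 82.3
```

```text
clock: 15.8
eef_pos: [0.5922, 0.0085, 0.0297]
eef_rot: [3.134, -0.001, 1.432]
ft_force: [0.4, -0.3, -0.2]
grip_width: 0.0394
pos [592.2   8.5  29.7] rpy [ 1.7958e+02 -3.0000e-02  8.2030e+01] F [ 0.4 -0.3 -0.2] w 39.4 t 15.8 
dp [ 2.1 -3.1 12.7] dr [ 0.42 -0.03 -0.27]
```

```bash
python3 -m crank '{"dp":[[1.2,-1.5,6],[1,-1.5,5],[0,0,2],[0,0,0]],"dr":[[0.2,0,0],[0.2,0,0],[0,0,0],[0,0,0]]}';python3 go.py 589.5 11 17 82.3
```

```text
clock: 16.2
eef_pos: [0.5912, 0.0111, 0.0184]
eef_rot: [3.138, -0.001, 1.431]
ft_force: [0.5, 0.8, 0.6]
grip_width: 0.0394
pos [591.2  11.1  18.4] rpy [ 1.798e+02 -6.000e-02  8.202e+01] F [0.5 0.8 0.6] w 39.4 t 16.2 
dp [-0.4 -1.7  1.4] dr [ 0.2  -0.06 -0.28]
```

```bash
python3 -m crank '{"dp":[[0,-0.5,2],[0,0,0]],"dr":[[0,0,0],[0,0,0]]}';python3 -m crank '{"dp":[[0,0,0],[0,0,0],[0,0,0],[0,0,-10],[0,0,-30],[0,0,-45],[0,0,-45],[0,0,-45],[0,0,-20]],"dr":[[0,0,0],[0,0,0],[0,0,0],[0,0,0],[0,0,0],[0,0,0],[0,0,0],[0,0,0],[0,0,0]]}' 65 25
python3 - <<'E'
from h import *
w=cam("wrist","w10");print(w["s"]["eef_pos"]);w=cam("side","s10");crop("s10",200,90,200,150,4,"c13");w=cam("scene","sc10");crop("sc10",210,70,200,150,4,"c14")
E
```

```text
clock: 16.4
eef_pos: [0.5913, 0.0113, 0.017]
eef_rot: [3.137, -0.001, 1.432]
ft_force: [0.1, 0.1, -0.5]
grip_width: 0.0397
clock: 17.3
eef_pos: [0.588, 0.0111, 0.219]
eef_rot: [-3.14, -0.0, 1.431]
ft_force: [-1.0, 0.4, 0.4]
grip_width: 0.0654
[0.58803765 0.01108195 0.21903715]
```

View pics/w10.png

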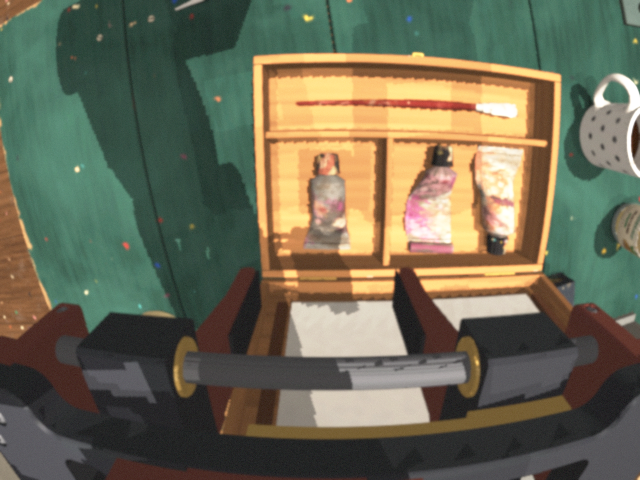

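View pics/c13.png

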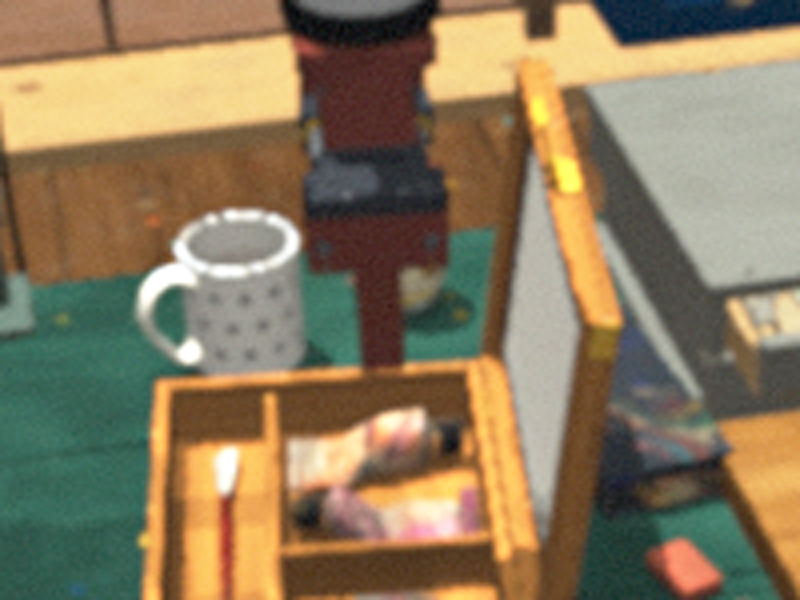

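View pics/c14.png

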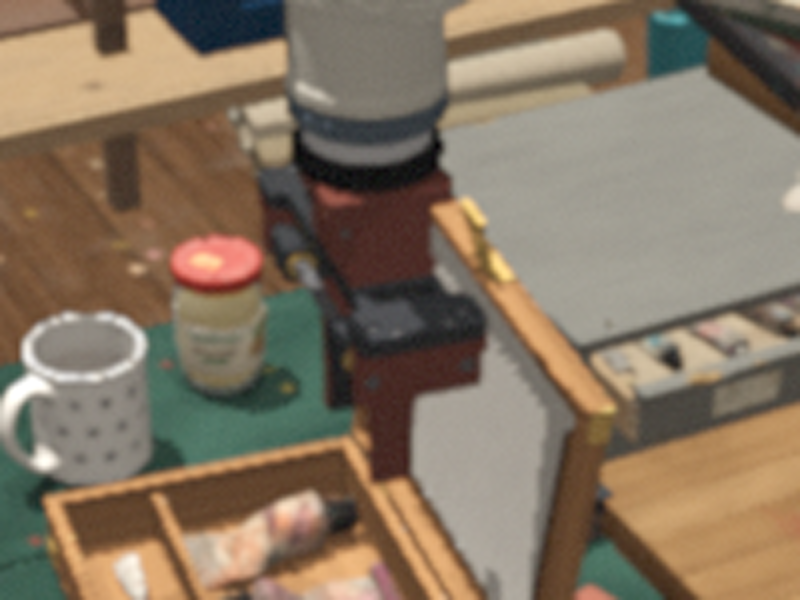

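```bash
python3 -m crank '{"dp":[[0,0,-45],[0,0,-45],[0,0,-45],[0,10,-20],[0,40,0],[0,40,0],[0,30,0],[0,0,0]],"dr":[[0,0,0],[0,0,0],[0,0,0],[0,0,0],[0,0,0],[0,0,0],[0,0,0],[0,0,0]]}' 0 25
python3 - <<'E'
from h import *
w=cam("wrist","w11");print(w["s"]["eef_pos"],w["s"]["eef_rot"]);w=cam("side","s11");w=cam("scene","sc11");
print(tri((cam("side"),354.5,170.5),(w,362.5,171.3)))
E
```

```text
clock: 18.25
eef_pos: [0.7041, -0.006, 0.3613]
eef_rot: [-3.116, 0.003, 1.432]
ft_force: [-0.7, -0.6, 0.5]
grip_width: 0.0041
[ 0.70409577 -0.00604291  0.36134693] [-3.11567141e+00  2.83122232e-03  1.43190127e+00]
(array([ 0.69760061, -0.06193937,  0.25187791]), [np.float64(0.5075622519618059), np.float64(0.5075622519618744)])
```

View pics/w11.png

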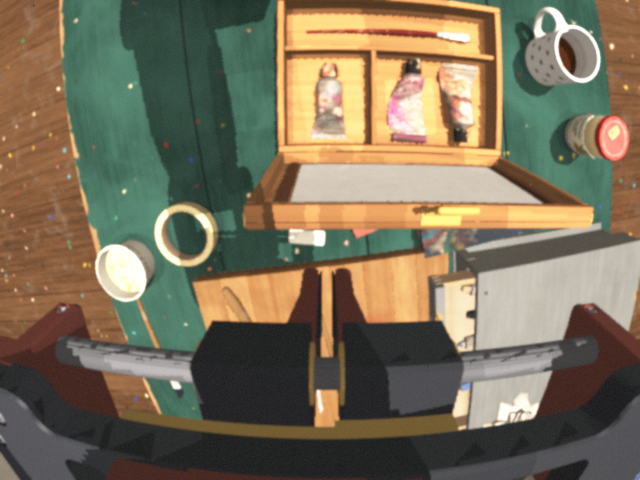

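View pics/s11.png

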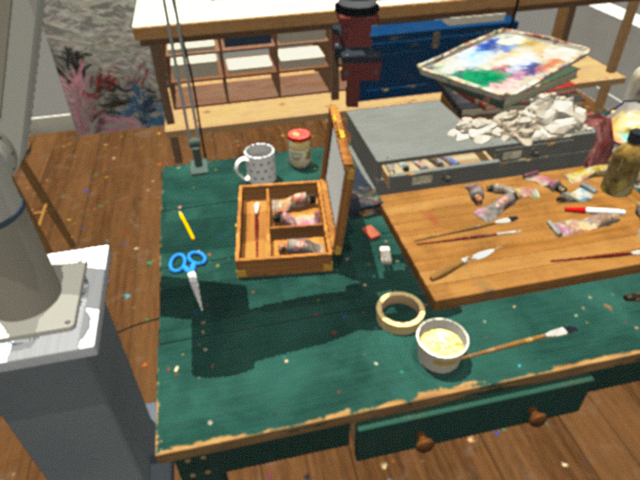

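View pics/sc11.png

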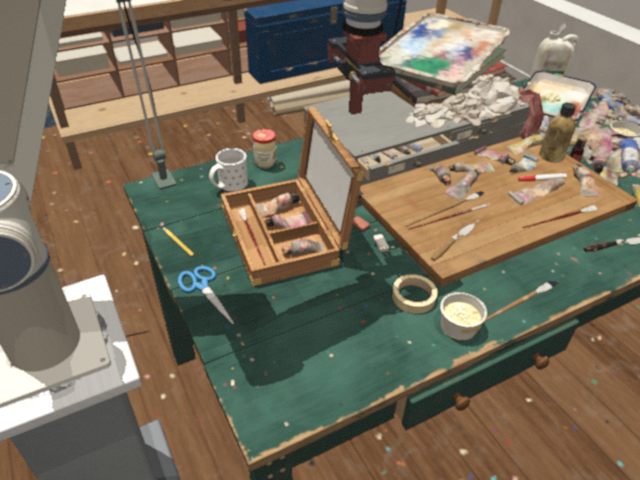

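```bash
python3 go.py 738 27 345 82.3;  python3 -m crank '{"dp":[[18,15,5],[18,15,5],[0,0,5],[0,0,0]],"dr":[[-0.5,0,-0.1],[-0.5,0,-0.1],[-0.4,0,0],[0,0,0]]}'; python3 go.py 738 27 237 82.3
```

```text
pos [701.   -5.3 363.4] rpy [-1.7853e+02  1.5000e-01  8.2080e+01] F [-0.5 -0.1 -0.3] w 0.4 t 18.45 
dp [37.2 32.6 17.5] dr [-1.47  0.15 -0.22]
clock: 18.85
eef_pos: [0.7348, 0.0295, 0.3476]
eef_rot: [3.141, 0.002, 1.437]
ft_force: [-0.5, 0.4, -0.7]
grip_width: 0.0002
pos [734.8  29.5 347.6] rpy [1.7996e+02 1.1000e-01 8.2320e+01] F [-0.5  0.4 -0.7] w 0.2 t 18.85 
dp [ -1.9   3.4 110.6] dr [0.04 0.11 0.02]
```

```bash
python3 -m crank '{"dp":[[0,1,25],[0,1,30],[0,0,30],[0,0,20],[0,0,0]],"dr":[[0,0,0],[0,0,0],[0,0,0],[0,0,0],[0,0,0]]}'; python3 go.py 738 27 237 82.3;python3 - <<'E'
from h import *
w=cam("wrist","w12");w=cam("side","s12");crop("s12",290,60,120,110,6,"c15");w=cam("scene","sc12");crop("sc12",290,60,120,110,6,"c16")
E
```

```text
clock: 19.35
eef_pos: [0.7353, 0.0293, 0.2426]
eef_rot: [3.137, 0.002, 1.437]
ft_force: [0.5, -0.4, -0.2]
grip_width: 0.0004
pos [735.3  29.3 242.6] rpy [1.7975e+02 9.0000e-02 8.2360e+01] F [ 0.5 -0.4 -0.2] w 0.4 t 19.35 
dp [-1.9  3.   5.6] dr [0.25 0.09 0.06]
```

View pics/c15.png

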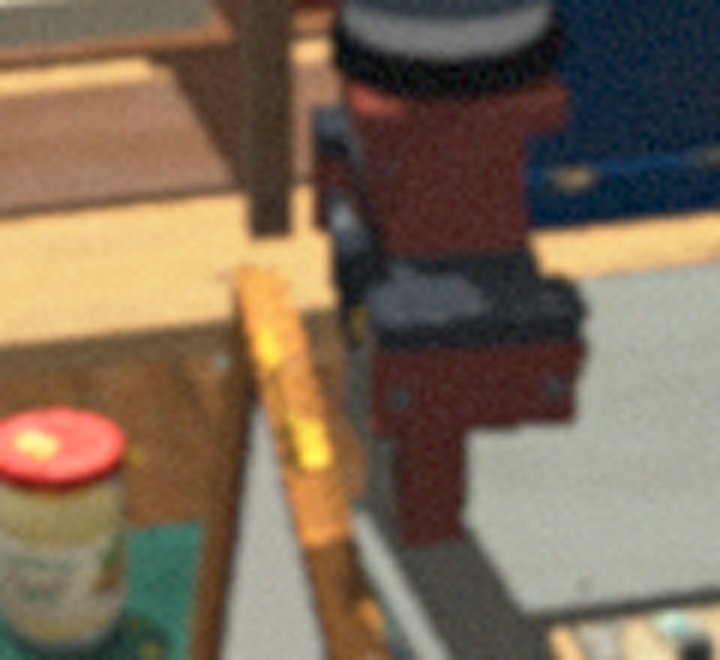

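View pics/c16.png

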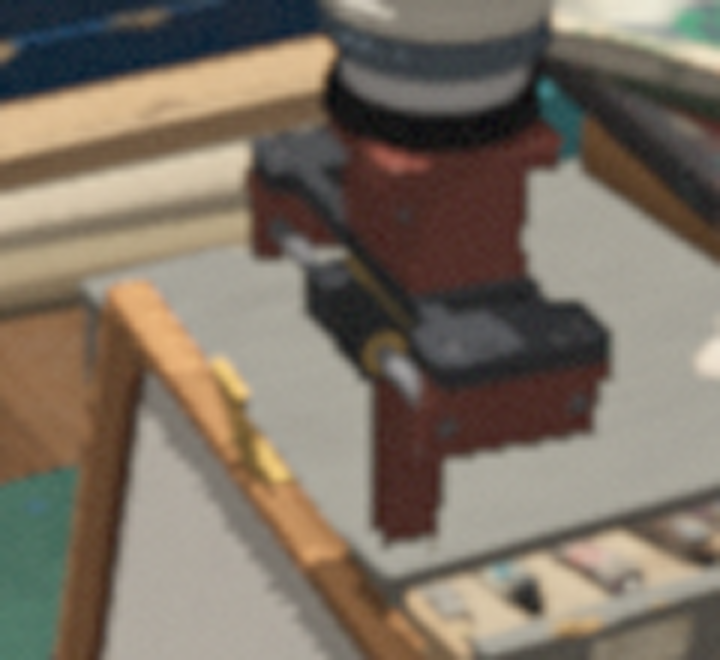

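View pics/w12.png

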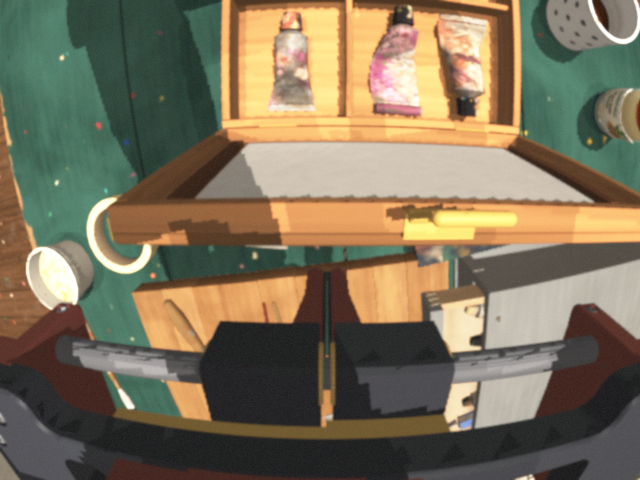

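```bash
cat > lid.py <<'E'
import sys
from h import *
a=np.radians(-7.7);X=np.array([np.cos(a),np.sin(a),0]);Y=np.array([-X[1],X[0],0]);FR=np.array([.4425,-.034,0])
r=float(sys.argv[1]);ths=list(map(float,sys.argv[2].split(",")))
s=get_state();p=s["eef_pos"];R=Rn.from_euler("xyz",s["eef_rot"])
q=p-FR;print("box X,Y,Z mm",np.round([1e3*q@X,1e3*q@Y,1e3*p[2]],1),"F along X,Y,Z",np.round([s["ft_force"]@X,s["ft_force"]@Y,s["ft_force"][2]],1),"t",round(s["clock"],2))
T=Rn.from_euler("xyz",[180,0,82.3],degrees=True);print("dr",(R.inv()*T).as_rotvec(degrees=True).round(2))
def tcp(t): return FR+X*(.210-r*np.cos(t)+.02*np.sin(t)+.01)+np.array([0,0,.05+r*np.sin(t)+.02*np.cos(t)])+Y*.1
prev=p
for t in ths:
    g=tcp(t);d=R.inv().apply(g-prev)*1e3;print(t,"boxX",round(1e3*(g-FR)@X,1),"z",round(1e3*g[2],1),"dp",d.round(1));prev=g
E
python3 lid.py 0.19 1.75,1.7,1.6,1.5,1.4,1.3,1.2,1.1,1.0
```

```text
box X,Y,Z mm [284.2 102.4 247.1] F along X,Y,Z [ 0.8  0.3 -0.1] t 19.5
dr [0.64 0.03 0.06]
1.75 boxX 273.5 z 233.4 dp [ -2.3 -10.8  13.6]
1.7 boxX 264.3 z 235.8 dp [ 0.  -9.2 -2.5]
1.6 boxX 245.5 z 239.3 dp [  0.  -18.7  -3.7]
1.5 boxX 226.5 z 240.9 dp [  0.  -19.   -1.8]
1.4 boxX 207.4 z 240.6 dp [  0.  -19.1   0.1]
1.3 boxX 188.4 z 238.4 dp [  0. -19.   2.]
1.2 boxX 169.8 z 234.3 dp [  0.  -18.7   3.9]
1.1 boxX 151.6 z 228.4 dp [  0.  -18.2   5.7]
1.0 boxX 134.2 z 220.7 dp [  0.  -17.6   7.5]
```

```bash
python3 -m crank '{"dp":[[0,-4,5],[0,-6,5],[0,-8,0],[0,-8,-1],[0,-8,-1]],"dr":[[0.3,0,0],[0.3,0,0],[0,0,0],[0,0,0],[0,0,0]]}';python3 lid.py 0.19 1.6,1.5,1.4,1.3,1.2,1.1,1.0
```

```text
clock: 20.0
eef_pos: [0.7053, 0.0338, 0.2437]
eef_rot: [3.131, -0.001, 1.437]
ft_force: [1.7, -0.5, -1.9]
grip_width: 0.0006
box X,Y,Z mm [251.3 102.4 243.7] F along X,Y,Z [ 1.8 -0.3 -1.9] t 20.0
dr [ 0.6  -0.05  0.04]
1.6 boxX 245.5 z 239.3 dp [-2.4 -5.8  4.3]
1.5 boxX 226.5 z 240.9 dp [  0.  -19.   -1.8]
1.4 boxX 207.4 z 240.6 dp [  0.  -19.1   0.1]
1.3 boxX 188.4 z 238.4 dp [  0. -19.   2.]
1.2 boxX 169.8 z 234.3 dp [  0.  -18.7   3.9]
1.1 boxX 151.6 z 228.4 dp [  0.  -18.2   5.7]
1.0 boxX 134.2 z 220.7 dp [  0.  -17.5   7.5]
```

```bash
python3 -m crank '{"dp":[[0,-8,3],[0,-9,2],[0,-9,1],[0,-9,0],[0,-9,1],[0,-9,1],[0,-9,1],[0,-9,1]],"dr":[[0.3,0,0],[0.2,0,0],[0.1,0,0],[0.1,0,0],[0.1,0,0],[0.1,0,0],[0.1,0,0],[0.1,0,0]]}';python3 lid.py 0.19 1.3,1.2,1.1,1.0,0.9,0.8
python3 - <<'E'
from h import *
w=cam("wrist","w13");w=cam("scene","sc13");crop("sc13",210,60,200,150,4,"c17")
E
```

```text
clock: 20.8
eef_pos: [0.6301, 0.0442, 0.2353]
eef_rot: [-3.137, -0.002, 1.437]
ft_force: [2.6, -0.8, -1.0]
grip_width: 0.0002
box X,Y,Z mm [175.5 102.6 235.3] F along X,Y,Z [ 2.6 -0.5 -1. ] t 20.8
dr [-0.26 -0.09  0.05]
1.3 boxX 188.4 z 238.4 dp [-2.6 13.  -3.2]
1.2 boxX 169.8 z 234.3 dp [  0.  -18.6   4.2]
1.1 boxX 151.6 z 228.4 dp [  0.  -18.1   6. ]
1.0 boxX 134.2 z 220.7 dp [  0.  -17.4   7.8]
0.9 boxX 117.6 z 211.3 dp [ -0.  -16.6   9.5]
0.8 boxX 102.0 z 200.2 dp [ -0.  -15.5  11.1]
```

View pics/c17.png

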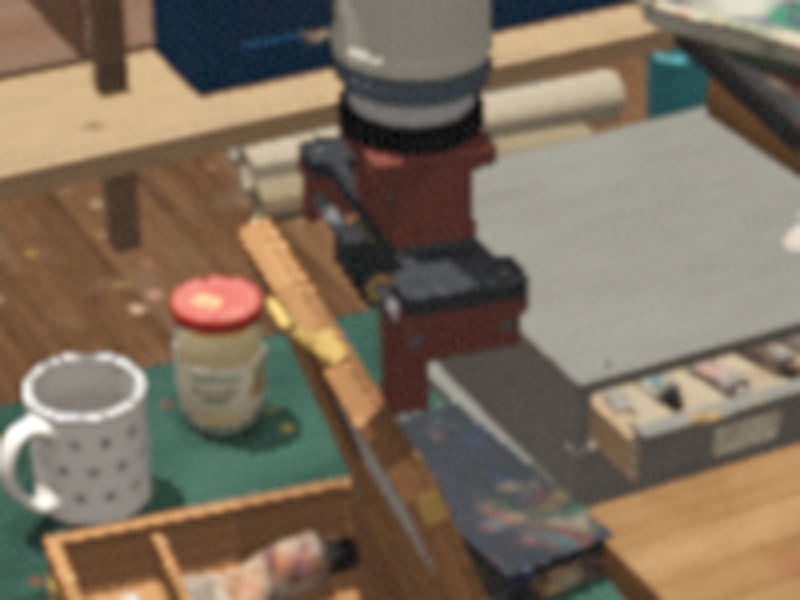

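View pics/w13.png

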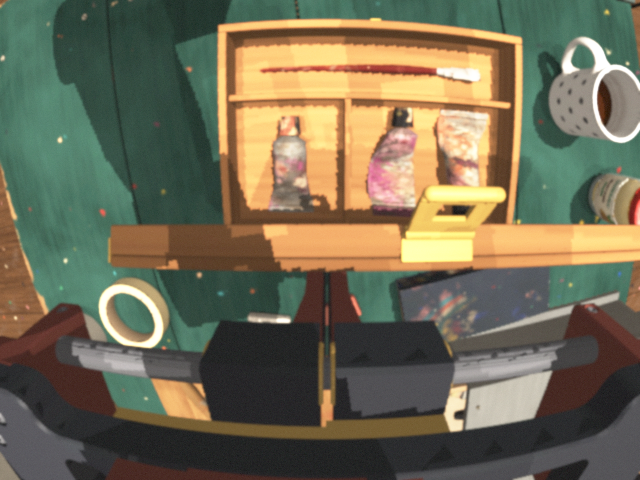

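```bash
python3 -m crank '{"dp":[[0,-9,2],[0,-9,2.5],[0,-9,3],[0,-9,4],[0,-9,4],[0,-8.5,5],[0,-8,5],[0,-8,5.5]],"dr":[[-0.1,0,0],[-0.1,0,0],[0,0,0],[0,0,0],[0,0,0],[0,0,0],[0,0,0],[0,0,0]]}';python3 lid.py 0.19 0.8,0.7,0.6,0.5,0.4,0.3
```

```text
clock: 21.7
eef_pos: [0.5551, 0.0542, 0.2018]
eef_rot: [-3.14, -0.001, 1.437]
ft_force: [2.2, -0.9, -0.3]
grip_width: 0.0003
box X,Y,Z mm [ 99.7 102.5 201.8] F along X,Y,Z [ 2.3 -0.6 -0.3] t 21.7
dr [-0.11 -0.08  0.05]
0.8 boxX 102.0 z 200.2 dp [-2.5  2.2  1.6]
0.7 boxX 87.6 z 187.7 dp [ -0.  -14.4  12.6]
0.6 boxX 74.5 z 173.8 dp [ -0.  -13.1  13.9]
0.5 boxX 62.8 z 158.6 dp [ -0.  -11.6  15.2]
0.4 boxX 52.8 z 142.4 dp [ -0.  -10.   16.3]
0.3 boxX 44.4 z 125.3 dp [-0.  -8.4 17.2]
```

Run:
```python
from h import *
w=cam("wrist","w14");w=cam("scene","sc14");crop("sc14",190,90,200,150,4,"c18")
w=cam("side","s14");crop("s14",200,90,200,150,4,"c19")
```

```text
(no output)
```

View pics/c18.png

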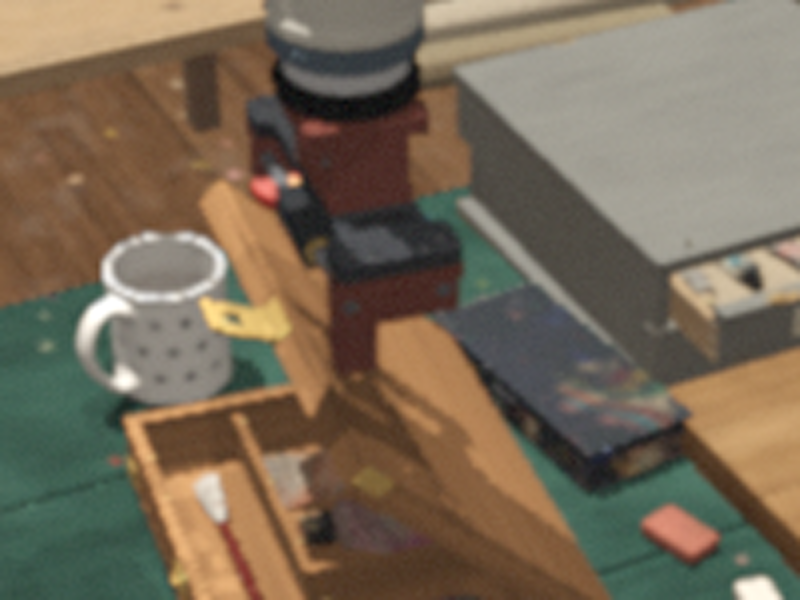

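View pics/c19.png

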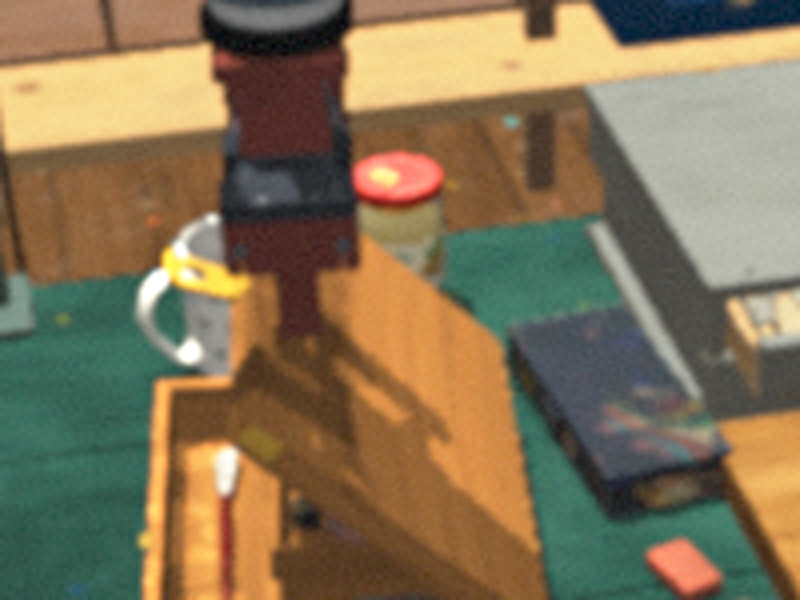

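View pics/w14.png

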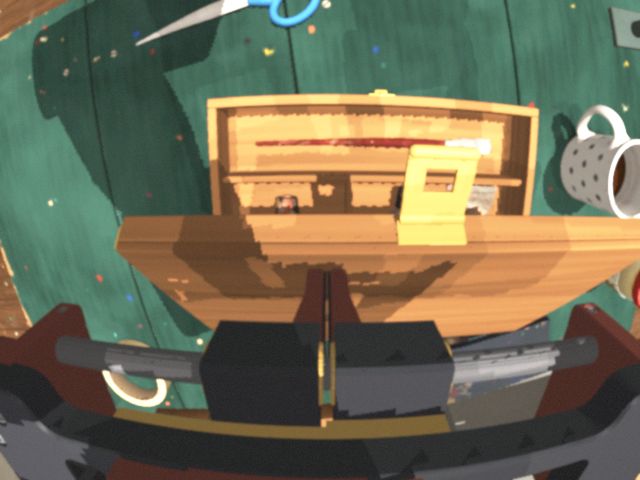

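```bash
python3 -m crank '{"dp":[[0,-7,6],[0,-7,6],[0,-7,7],[0,-6.5,7],[0,-6,7],[0,-5.5,7.5],[0,-5,8],[0,-4.5,8]],"dr":[[0,0,0],[0,0,0],[0,0,0],[0,0,0],[0,0,0],[0,0,0],[0,0,0],[0,0,0]]}';python3 lid.py 0.19 0.4,0.3,0.25,0.2,0.15,0.1,0.05,0.0,-0.02
```

```text
clock: 22.65
eef_pos: [0.504, 0.0612, 0.1416]
eef_rot: [-3.14, -0.002, 1.437]
ft_force: [1.0, -0.7, 0.7]
grip_width: 0.0003
box X,Y,Z mm [ 48.2 102.6 141.6] F along X,Y,Z [ 1.1 -0.6  0.7] t 22.65
dr [-0.08 -0.09  0.05]
0.4 boxX 52.8 z 142.4 dp [-2.6  4.6 -0.8]
0.3 boxX 44.4 z 125.3 dp [-0.  -8.4 17.2]
0.25 boxX 40.9 z 116.4 dp [-0.  -3.5  8.9]
0.2 boxX 37.8 z 107.3 dp [-0.  -3.1  9. ]
0.15 boxX 35.1 z 98.2 dp [-0.  -2.6  9.2]
0.1 boxX 32.9 z 88.9 dp [-0.  -2.2  9.3]
0.05 boxX 31.2 z 79.5 dp [-0.  -1.7  9.4]
0.0 boxX 30.0 z 70.0 dp [-0.  -1.2  9.5]
-0.02 boxX 29.6 z 66.2 dp [-0.  -0.4  3.8]
```

```bash
python3 -m crank '{"dp":[[0,-2,8],[0,-2,8],[0,-2,8],[0,-1.5,7],[0,-1,6],[0,-1,5],[0,-1,4]],"dr":[[0,0,0],[0,0,0],[0,0,0],[0,0,0],[0,0,0],[0,0,0],[0,0,0]]}';python3 lid.py 0.19 0.1,0.05,0.0,-0.02
```

```text
clock: 23.35
eef_pos: [0.4907, 0.0628, 0.0902]
eef_rot: [-3.136, -0.001, 1.437]
ft_force: [0.3, -0.1, 1.0]
grip_width: 0.0006
box X,Y,Z mm [ 34.7 102.4  90.2] F along X,Y,Z [ 0.3 -0.   1. ] t 23.35
dr [-0.32 -0.05  0.04]
0.1 boxX 32.9 z 88.9 dp [-2.4 -1.8  1.3]
0.05 boxX 31.2 z 79.5 dp [-0.  -1.7  9.4]
0.0 boxX 30.0 z 70.0 dp [-0.  -1.2  9.5]
-0.02 boxX 29.6 z 66.2 dp [-0.  -0.3  3.8]
```

```bash
python3 -m crank '{"dp":[[0,0,3],[0,0,3],[0,0,3],[0,0,3],[0,0,2],[0,0,2],[0,0,2]],"dr":[[0,0,0],[0,0,0],[0,0,0],[0,0,0],[0,0,0],[0,0,0],[0,0,0]]}';python3 lid.py 0.19 0.05,0.0,-0.02
```

```text
clock: 24.05
eef_pos: [0.4909, 0.0629, 0.0708]
eef_rot: [-3.137, -0.001, 1.437]
ft_force: [-0.4, -0.7, 1.4]
grip_width: 0.0003
box X,Y,Z mm [ 35.  102.5  70.8] F along X,Y,Z [-0.3 -0.7  1.4] t 24.05
dr [-0.28 -0.05  0.04]
0.05 boxX 31.2 z 79.5 dp [-2.5 -3.8 -8.6]
0.0 boxX 30.0 z 70.0 dp [-0.  -1.2  9.5]
-0.02 boxX 29.6 z 66.2 dp [-0.  -0.3  3.8]
```

Nearly shut; press until the force rises.

```bash
python3 -m crank '{"dp":[[0,0,1.5],[0,0,1.5],[0,0,1.5]],"dr":[[0,0,0],[0,0,0],[0,0,0]]}';python3 -m crank '{"dp":[[0,0,1.5],[0,0,1.5],[0,0,0]],"dr":[[0,0,0],[0,0,0],[0,0,0]]}'
```

```text
clock: 24.35
eef_pos: [0.4911, 0.0629, 0.0701]
eef_rot: [-3.136, -0.001, 1.437]
ft_force: [-7.1, -1.2, 22.5]
grip_width: 0.0002
clock: 24.65
eef_pos: [0.4913, 0.0629, 0.0708]
eef_rot: [-3.138, -0.001, 1.437]
ft_force: [0.1, 0.0, -0.4]
grip_width: 0.0003
```

```bash
python3 -m crank '{"dp":[[0,0,-15],[0,0,-30],[10,-15,-30],[20,-25,-20],[18,-25,0],[0,0,0]],"dr":[[0,0,0],[0,0,0],[0,0,0],[0,0,0],[0,0,0],[0,0,0]]}';python3 - <<'E'
from h import *
w=cam("wrist","w15");print(w["s"]["eef_pos"],w["s"]["eef_rot"]);w=cam("scene","sc15");crop("sc15",200,130,180,150,4,"c20")
w=cam("side","s15");crop("s15",200,130,180,150,4,"c21")
E
python3 lid.py 0.19 0.0
```

```text
clock: 25.25
eef_pos: [0.4333, 0.1203, 0.1697]
eef_rot: [-3.14, -0.003, 1.435]
ft_force: [0.2, -0.4, 0.9]
grip_width: 0.0003
[0.4332991  0.12027173 0.16966477] [-3.13986311e+00 -2.61615017e-03  1.43469191e+00]
box X,Y,Z mm [-26.9 150.7 169.4] F along X,Y,Z [0.7 0.5 0.3] t 25.4
dr [-0.03 -0.14 -0.17]
0.0 boxX 30.0 z 70.0 dp [-50.8  57.1  99.2]
```

View pics/w15.png

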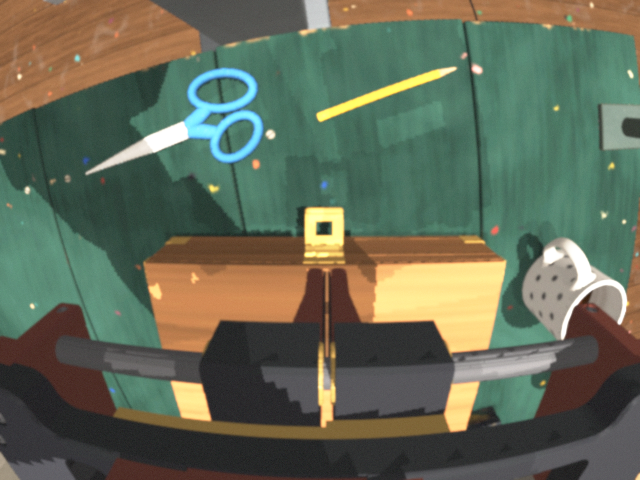

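View pics/c20.png

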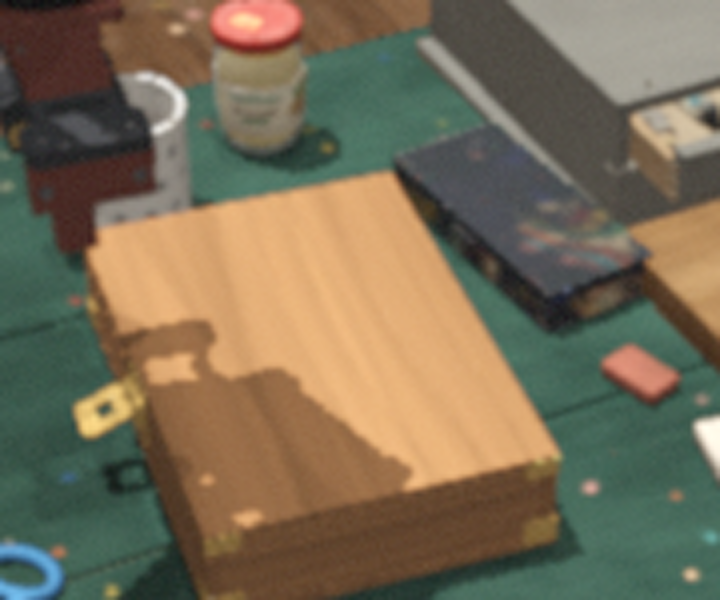

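View pics/c21.png

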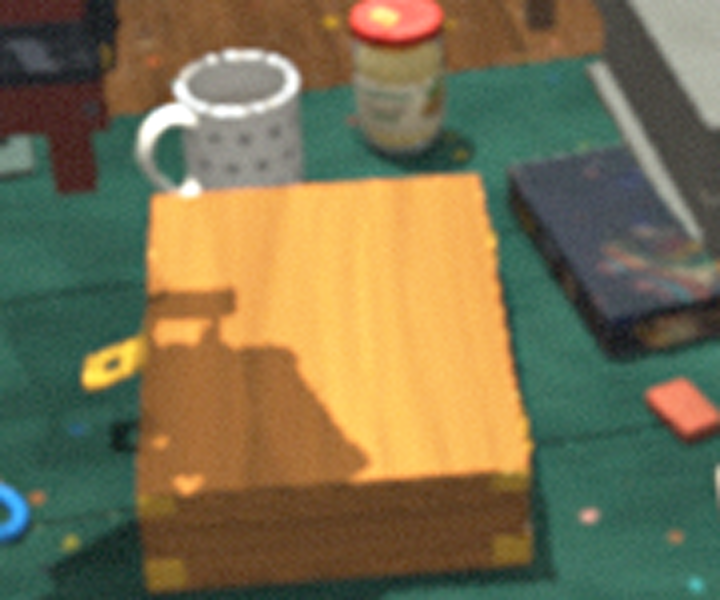

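Run:
```python
from h import *
w=cam("wrist")
a=np.radians(-7.7);X=np.array([np.cos(a),np.sin(a)]);Y=np.array([-X[1],X[0]]);FR=np.array([.4425,-.034])
for n,u,v,zz in [("clend",324,207,.045),("clL",305,225,.047),("clR",344,225,.047),("lidedge",250,262,.07),("lidFR",146,262,.07),("lidFL",505,261,.07),("hinge",324,255,.056)]:
    p=onz(w,u,v,zz)[:2]-FR;print(n,(1e3*p@X).round(1),(1e3*p@Y).round(1))
p=w["s"]["eef_pos"][:2]-FR;print(p@X,p@Y)
```

```text
clend -37.4 149.3
clL -23.2 134.0
clR -23.1 165.2
lidedge -0.6 92.3
lidFR 1.0 2.2
lidFL 1.4 298.2
hinge -1.0 149.1
-0.0269146193788146 0.1507213451068909
```

```bash
python3 -m crank '{"dp":[[0,-3,25],[0,-3,30],[0,-1,25],[0,0,15],[0,0,5],[0,0,0]],"dr":[[0,0,0],[0,0,0],[0,0,0],[0,0,0],[0,0,0],[0,0,0]]}';python3 lid.py 0.19 0.0
```

```text
clock: 26.05
eef_pos: [0.4343, 0.1165, 0.064]
eef_rot: [3.141, -0.002, 1.427]
ft_force: [0.4, 0.6, 0.6]
grip_width: 0.0006
box X,Y,Z mm [-28.3 148.   64. ] F along X,Y,Z [0.3 0.6 0.6] t 26.05
dr [ 0.02 -0.12 -0.56]
0.0 boxX 30.0 z 70.0 dp [-47.5  58.8  -6.1]
```

```bash
python3 -m crank '{"dp":[[1,-3,1],[1,-3,3],[0,0,4],[0,0,4],[0,0,4],[0,0,4],[0,0,4],[0,0,4]],"dr":[[0,0,-0.3],[0,0,-0.2],[0,0,0],[0,0,0],[0,0,0],[0,0,0],[0,0,0],[0,0,0]]}';python3 lid.py 0.19 0.0
python3 - <<'E'
from h import *
w=cam("wrist","w16");w=cam("scene","sc16");crop("sc16",200,160,120,110,6,"c22")
E
```

```text
clock: 26.85
eef_pos: [0.4316, 0.1199, 0.0368]
eef_rot: [3.135, -0.005, 1.436]
ft_force: [-0.4, 0.1, 2.5]
grip_width: 0.0006
box X,Y,Z mm [-31.4 151.   36.8] F along X,Y,Z [-0.4  0.1  2.5] t 26.85
dr [ 0.39 -0.26 -0.05]
0.0 boxX 30.0 z 70.0 dp [-50.8  61.7 -33. ]
```

View pics/c22.png

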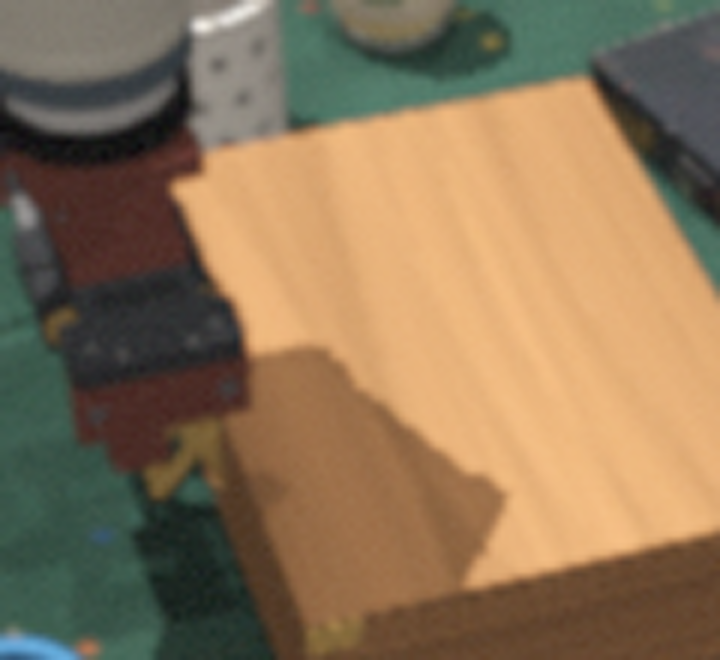

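View pics/w16.png

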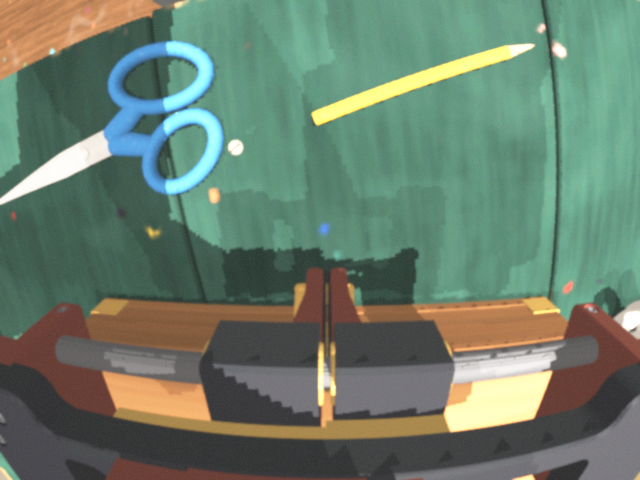

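Clasp is following at about 45°; continue down, drifting slightly forward.

```bash
python3 -m crank '{"dp":[[0,-1,4],[0,-1,4],[0,-1,4],[0,-1,4],[0,-1,4],[0,-0.5,3]],"dr":[[0.1,0,0],[0.1,0,0],[0.1,0,0],[0,0,0],[0,0,0],[0,0,0]]}';python3 lid.py 0.19 0.0
python3 - <<'E'
from h import *
w=cam("scene","sc17");crop("sc17",200,160,120,110,6,"c23")
E
```

```text
clock: 27.55
eef_pos: [0.4265, 0.1209, 0.012]
eef_rot: [3.139, -0.005, 1.435]
ft_force: [0.6, 0.6, 0.5]
grip_width: 0.0004
box X,Y,Z mm [-36.7 151.3  12. ] F along X,Y,Z [0.5 0.7 0.5] t 27.55
dr [ 0.13 -0.28 -0.06]
0.0 boxX 30.0 z 70.0 dp [-51.   66.8 -58.1]
```

View pics/c23.png

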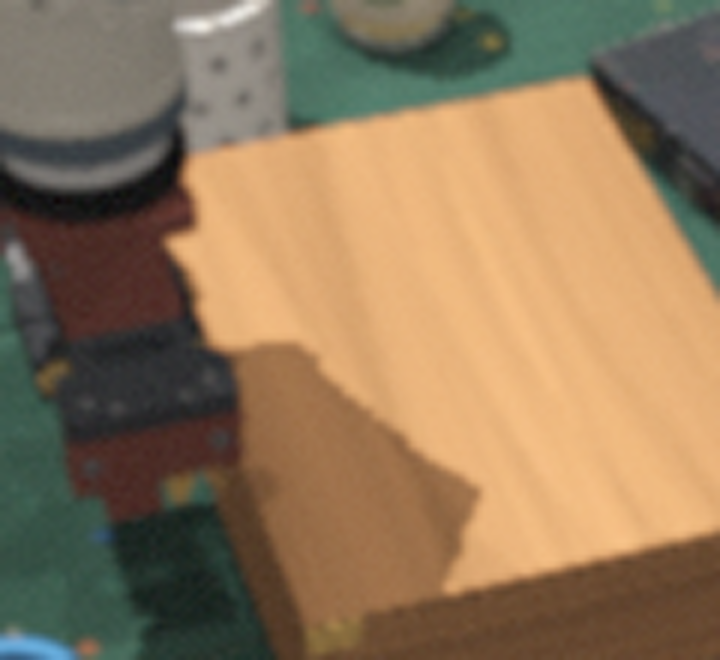

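```bash
python3 -m crank '{"dp":[[0,4,0],[0,4,0],[0,4,0],[0,3,0],[0,2,0],[0,2,0]],"dr":[[0,0,0],[0,0,0],[0,0,0],[0,0,0],[0,0,0],[0,0,0]]}';python3 lid.py 0.19 0.0
```

```text
clock: 28.2
eef_pos: [0.4431, 0.1176, 0.0108]
eef_rot: [-3.136, -0.003, 1.435]
ft_force: [-8.7, 5.9, 4.5]
grip_width: 0.0006
box X,Y,Z mm [-19.8 150.4  10.8] F along X,Y,Z [-9.4  4.7  4.5] t 28.2
dr [-0.3  -0.15 -0.08]
0.0 boxX 30.0 z 70.0 dp [-50.1  49.5 -59.6]
```

```bash
python3 -m crank '{"dp":[[0,1.5,0],[0,1.5,0]],"dr":[[0,0,0],[0,0,0]]}';python3 lid.py 0.19 0.0;python3 - <<'E'
from h import *
w=cam("wrist","w18");w=cam("scene","sc18");crop("sc18",200,160,120,110,6,"c24")
E
```

```text
clock: 28.4
eef_pos: [0.4428, 0.1174, 0.0107]
eef_rot: [-3.13, -0.001, 1.434]
ft_force: [-5.3, 4.4, 4.9]
grip_width: 0.0007
box X,Y,Z mm [-20.  150.1  10.7] F along X,Y,Z [-5.9  3.6  4.9] t 28.4
dr [-0.68 -0.08 -0.12]
0.0 boxX 30.0 z 70.0 dp [-49.9  49.4 -60. ]
```

View pics/c24.png

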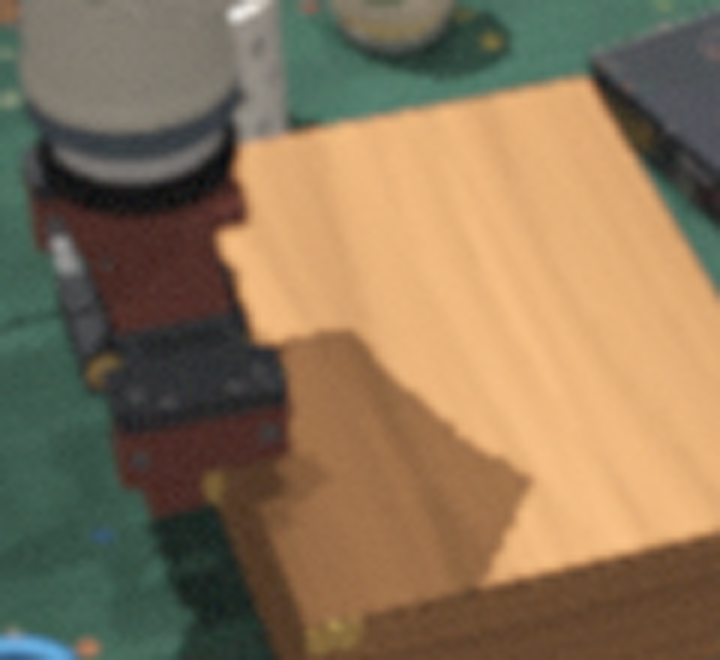

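```bash
python3 -m crank '{"dp":[[0,-5,0],[0,-15,0],[0,-30,0],[0,-20,-20],[0,-5,-30]],"dr":[[0,0,0],[0,0,0],[0,0,0],[0,0,0],[0,0,0]]}';python3 lid.py 0.19 0.0;python3 - <<'E'
from h import *
w=cam("wrist","w19");crop("w19",230,180,200,140,4,"c26");w=cam("scene","sc19");crop("sc19",200,160,120,110,6,"c25");print()
E
```

```text
clock: 29.0
eef_pos: [0.3645, 0.1271, 0.0603]
eef_rot: [-3.129, -0.0, 1.433]
ft_force: [0.7, 0.9, 0.6]
grip_width: 0.0003
box X,Y,Z mm [-98.9 149.2  60.3] F along X,Y,Z [0.5 1.  0.6] t 29.0
dr [-0.73 -0.02 -0.18]
0.0 boxX 30.0 z 70.0 dp [-48.8 128.9 -11.3]
```

View pics/c25.png

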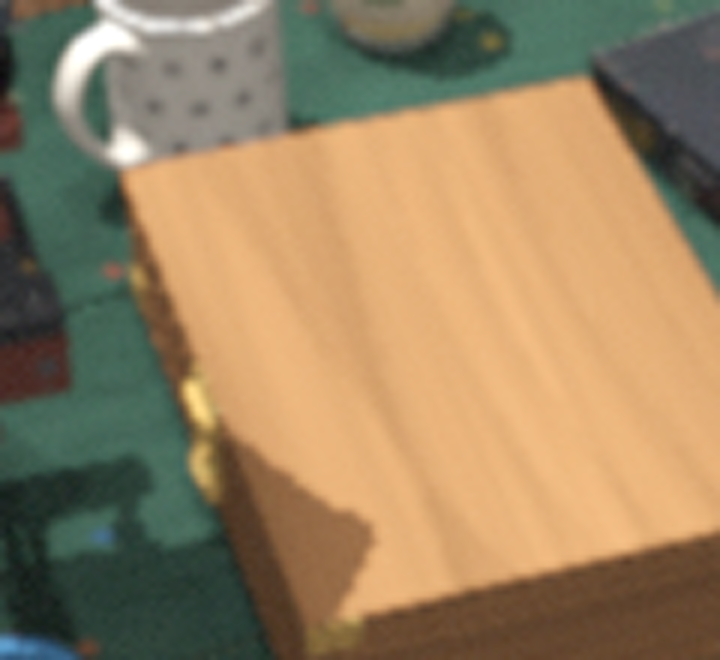

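View pics/c26.png

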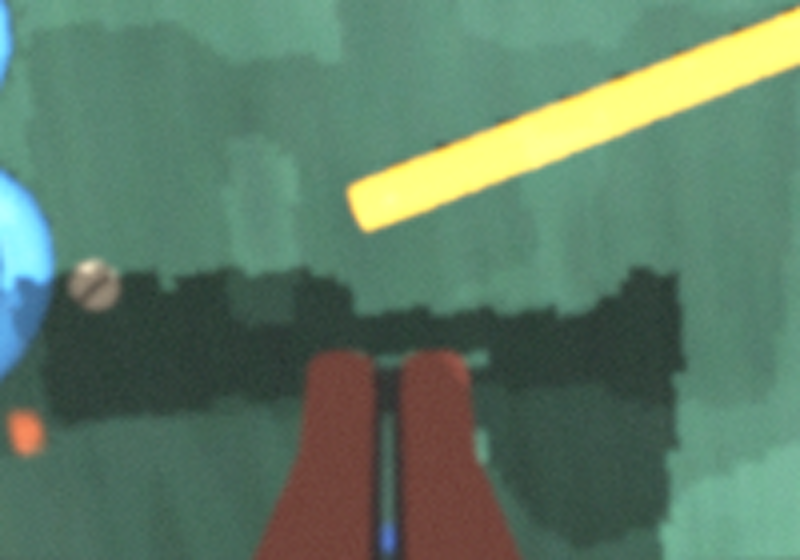

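```bash
python3 -m crank '{"dp":[[30,0,-40],[30,0,-45],[10,10,-45],[0,10,-45],[0,0,-30],[0,0,0]],"dr":[[0,0,0],[0,0,0],[0,0,0],[0,0,0],[0,0,0],[0,0,0]]}';python3 - <<'E'
from h import *
a=np.radians(-7.7);X=np.array([np.cos(a),np.sin(a),0]);Y=np.array([-X[1],X[0],0]);FR=np.array([.4425,-.034,0])
for n,k in (("scene",0),("side",0),("wrist",0)):
    w=cam(n,n+"20")
    print(n,w["s"]["eef_pos"])
    pts=dict(lidFR=(0,0,70),lidFL=(0,300,70),lidmid=(0,150,70),hR=(-3.5,135,54),hL=(-3.5,165,54))
    for f in (0,.15,.3): pts[f"lipR{f}"]=(-3.5-37*np.sin(f),135,54-37*np.cos(f));pts[f"lipL{f}"]=(-3.5-37*np.sin(f),165,54-37*np.cos(f))
    for m,q in pts.items():
        p=FR+(q[0]*X+q[1]*Y+np.array([0,0,q[2]]))/1e3*1
        p=FR+q[0]/1e3*X+q[1]/1e3*Y+np.array([0,0,q[2]/1e3]);print(m,proj(w,p).round(1))
crop("scene20",210,190,60,60,10,"c27");crop("side20",215,170,60,60,10,"c28");crop("wrist20",230,160,150,150,5,"c29")
E
```

```text
clock: 29.7
eef_pos: [0.3989, 0.1954, 0.2717]
eef_rot: [-3.139, -0.005, 1.433]
ft_force: [0.7, -0.4, -0.6]
grip_width: 0.0005
scene [0.39893309 0.19537686 0.27174834]
lidFR [250.2 263.7]
lidFL [219.6 187.3]
lidmid [233.7 222.4]
hR [234.3 231.7]
hL [231.3 224.1]
lipR0 [235.5 243.4]
lipL0 [232.5 235.7]
lipR0.15 [233.3 243.7]
lipL0.15 [230.3 236.1]
lipR0.3 [231.  243.8]
lipL0.3 [228.1 236.1]
side [0.39799865 0.19492665 0.269896  ]
lidFR [233.2 253.2]
lidFL [237.6 178.1]
lidmid [235.6 212.1]
hR [234.7 221.4]
hL [235.2 214. ]
lipR0 [236.6 233.8]
lipL0 [237.  226.2]
lipR0.15 [234.2 233.8]
lipL0.15 [234.7 226.3]
lipR0.3 [231.9 233.6]
lipL0.3 [232.4 226. ]
wrist [0.39670485 0.19426068 0.26814325]
lidFR [135.9 269.1]
lidFL [401.1 271.2]
lidmid [260.4 271.9]
hR [249.3 263.2]
hL [276.  263.4]
lipR0 [255.2 251.8]
lipL0 [279.9 251.9]
lipR0.15 [254.8 247.6]
lipL0.15 [279.7 247.6]
lipR0.3 [254.4 243.6]
lipL0.3 [279.3 243.6]
```

View pics/c27.png

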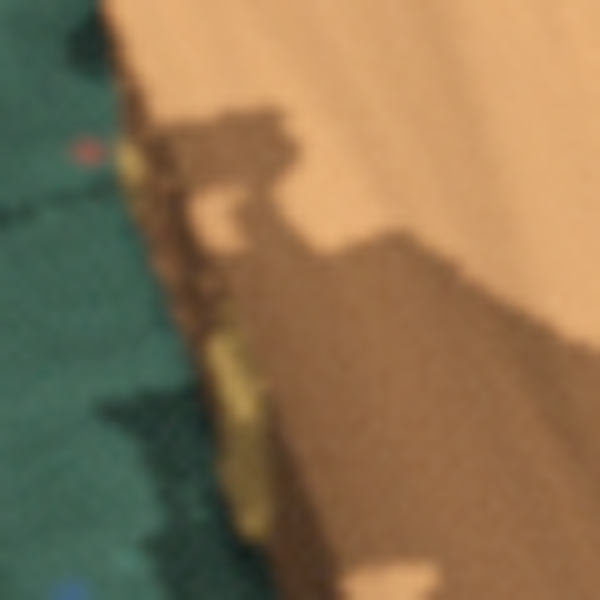

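View pics/c28.png

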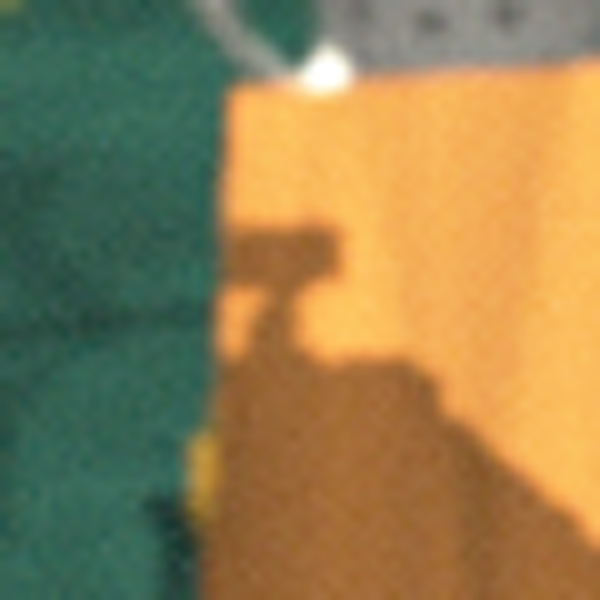

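View pics/c29.png

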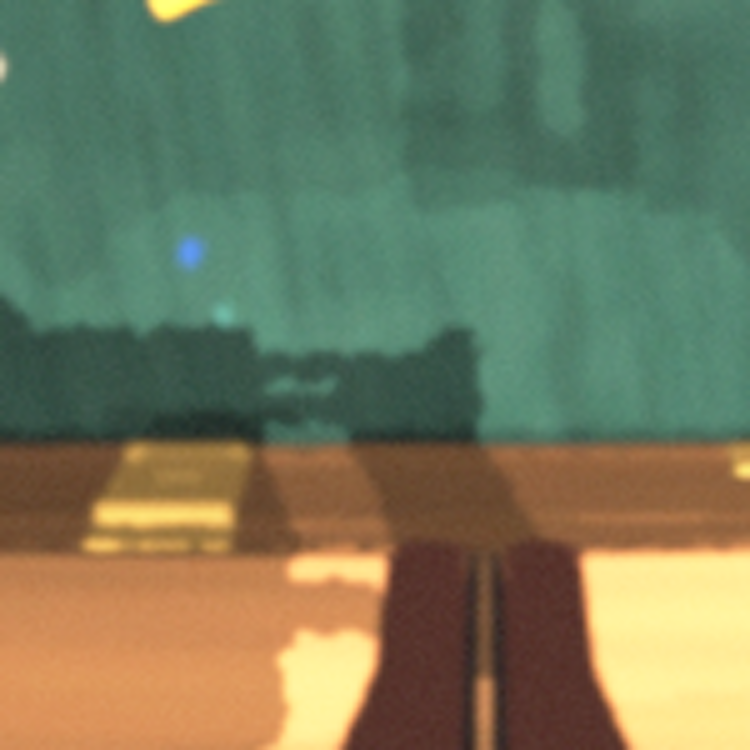

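View pics/wrist20.png

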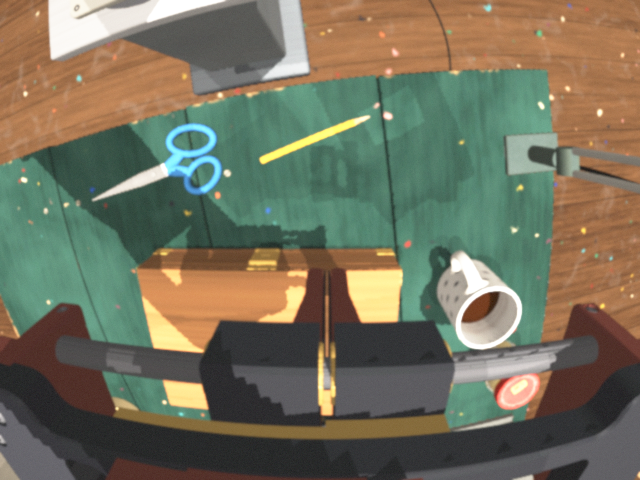

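```bash
python3 -m crank '{"dp":[[-23,0,20],[-20,0,40],[0,0,40],[0,0,40],[0,0,35],[0,0,25],[0,0,0]],"dr":[[0,0,0],[0,0,0],[0,0,0],[0,0,0],[0,0,0],[0,0,0],[0,0,0]]}';python3 lid.py 0.19 0.0
```

```text
clock: 30.55
eef_pos: [0.3772, 0.146, 0.05]
eef_rot: [-3.116, 0.008, 1.432]
ft_force: [-0.4, 0.7, 0.4]
grip_width: 0.0007
box X,Y,Z mm [-88.8 169.6  50. ] F along X,Y,Z [-0.5  0.7  0.4] t 30.55
dr [-1.49  0.44 -0.27]
0.0 boxX 30.0 z 70.0 dp [-69.2 118.6 -22.5]
```

```bash
python3 -m crank '{"dp":[[-10,10,12],[-10,10,12],[0,10,8],[0,8,3],[0,0,0]],"dr":[[-4,0,0],[-4,0,0],[-2,0,0],[0,0,0],[0,0,0]]}';python3 lid.py 0.19 0.0;python3 go.py 0 0 0 82.3
```

```text
clock: 31.05
eef_pos: [0.4104, 0.1184, 0.0153]
eef_rot: [2.996, 0.011, 1.432]
ft_force: [-0.4, -0.3, 0.3]
grip_width: 0.0007
box X,Y,Z mm [-52.3 146.7  15.3] F along X,Y,Z [-0.4 -0.3  0.3] t 31.05
dr [ 8.31  0.65 -0.19]
0.0 boxX 30.0 z 70.0 dp [-47.   89.4 -41.6]
pos [410.4 118.4  15.3] rpy [171.69   0.63  82.06] F [-0.4 -0.3  0.3] w 0.7 t 31.05 
dp [-173.7 -388.5  -39.3] dr [ 8.31  0.65 -0.19]
```

```bash
python3 -m crank '{"dp":[[0,8,1],[0,8,1],[0,6,1],[0,4,0.5],[0,2,0.3],[0,2,0.3],[0,2,0.3]],"dr":[[0,0,0],[0,0,0],[0,0,0],[0,0,0],[0,0,0],[0,0,0],[0,0,0]]}';python3 lid.py 0.19 0.0
```

```text
clock: 31.75
eef_pos: [0.4428, 0.1134, 0.017]
eef_rot: [3.001, 0.012, 1.431]
ft_force: [-8.1, 3.6, 4.1]
grip_width: 0.0005
box X,Y,Z mm [-19.4 146.2  17. ] F along X,Y,Z [-8.5  2.5  4.1] t 31.75
dr [ 8.03  0.73 -0.27]
0.0 boxX 30.0 z 70.0 dp [-46.5  56.5 -44.9]
```

```bash
python3 -m crank '{"dp":[[0,-6,0],[0,-20,0],[0,-30,-10],[0,-10,-40],[20,0,-45],[30,0,-45],[10,0,-45],[0,0,-30],[0,0,0]],"dr":[[0,0,0],[0,0,0],[0,0,0],[4,0,0],[4,0,0],[0,0,0],[0,0,0],[0,0,0],[0,0,0]]}';python3 - <<'E'
from h import *
for n in ("scene","side","wrist"): w=cam(n,n+"21")
print(w["s"]["eef_pos"],w["s"]["ft_force"])
crop("scene21",210,190,60,60,10,"c30");crop("wrist21",200,180,200,150,4,"c31")
E
```

```text
clock: 32.65
eef_pos: [0.3709, 0.1868, 0.2253]
eef_rot: [-3.132, 0.012, 1.43]
ft_force: [0.6, 0.1, 0.4]
grip_width: 0.0003
[0.36890022 0.18554775 0.22187224] [ 0.37151493  0.41336143 -1.21156931]
```

View pics/c30.png

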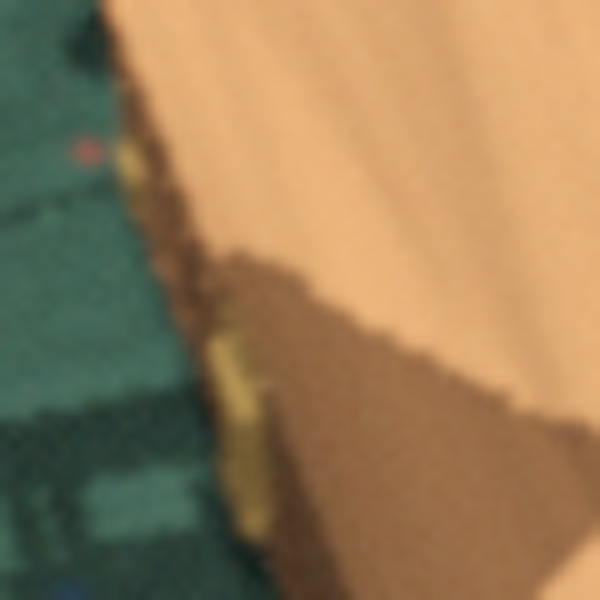

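View pics/c31.png

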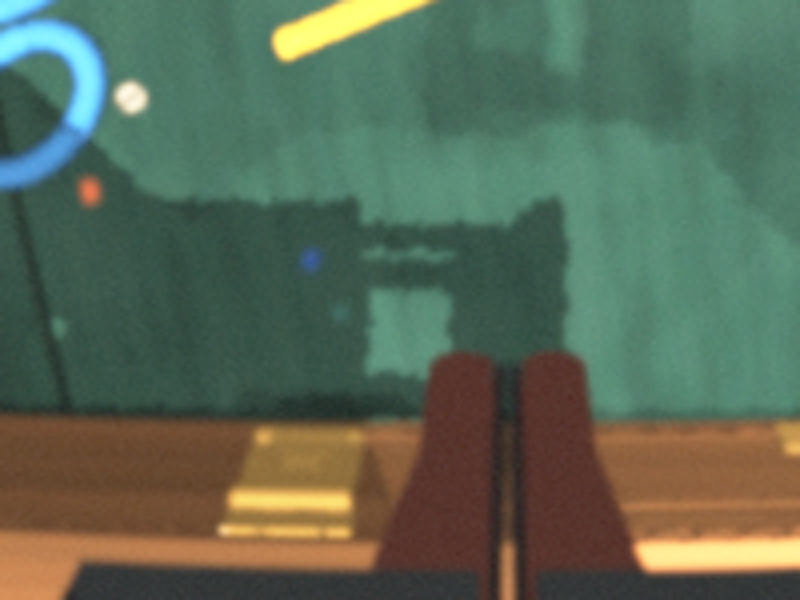

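View pics/side21.png

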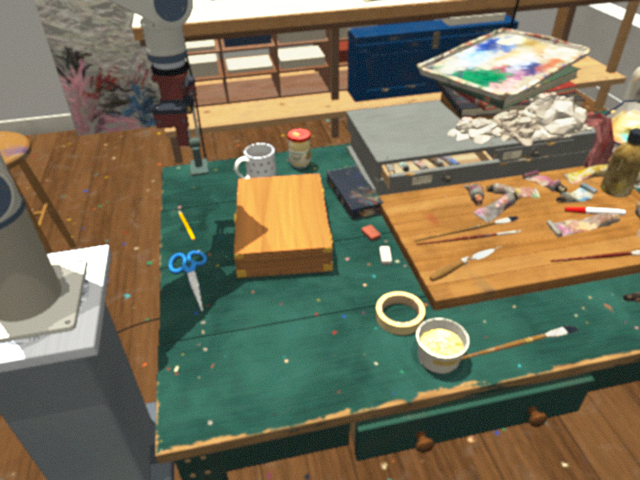

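```bash
python3 -m crank '{"dp":[[0,0,0],[0,0,0]],"dr":[[0,0,0],[0,0,0]]}'; python3 -c "
from plant import sign_off
print(sign_off())"
```

```text
clock: 33.0
eef_pos: [0.3661, 0.1837, 0.2177]
eef_rot: [-3.119, 0.02, 1.429]
ft_force: [-0.2, 0.2, -0.1]
grip_width: 0.0005
the job is handed in; nothing more can be done
None
```

The sketch box is packed, shut and clasped, and I handed the job in at about 33 s of the 72 s allowed.

- **Packing:** The brush went into the front bay first, then the tube into the empty right rear bay. In the wrist picture taken before closing, both lay inside their bays, and the two tubes in the left bay were still there.
- **Lid:** I lowered it in small steps with contact forces of about 1–3 N. A last press read about 22 N with the fingertip at 70 mm, the height of the shut lid.
- **Clasp:** I folded it down from above, then pushed it in from the front twice, the second time with the gripper tilted. Both pushes stopped at the same place, at about 9 N.
- **Last pictures:** They show the lid flat, the tape and both rubbers where they were, and the arm clear of everything. In the scene camera the clasp's end fits the fully closed position to within a pixel or two.

**Checks that disagreed:** The fingertip stopped about 4–5 mm further out at the clasp than I had worked out. The wrist picture alone would also have allowed a clasp angle of up to about 0.1 rad. I put both down to the lip's thickness and the camera calibration, because the second push stopped in the same place.

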